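# Clear plaster chips off the key slab under the stairs

### The job

Plaster has flaked off the underside of the stairs onto the slate slab where the key tags lie. First move every yellow key tag off the slab into the blue-lined tray; then take the scraper block and wipe all the plaster chips along the slab into the red dustpan, keeping the chips low (push them, do not pick them up) and the scraper in hand until the last chip is in. Finally stand the scraper upright back on its cork mat, lay the key tags back flat on the clean slab, none on top of another, and leave the other things on the cabinet where they are.

Things in the scene. Friction and masses are not known exactly. Their poses are not given: they have to be found in the camera images.
- slab: Dark slate slab, fixed, 210 (x) x 290 (y) x 25 mm high; origin at the centre of its underside. Along x = -100 and +100 mm run wooden rails 10 mm wide, rising 10 mm above its top face, 190 mm apart; both ends (y = -145, +145 mm) are open. The dustpan stands at one end, the tag tray at the other (which is which varies).
- dustpan: Red plastic dustpan, fixed, an open box 220 (x) x 120 (y) mm with 4 mm floor and 4 mm walls 18 mm high all round (lower than the slab's top), plus a 60 mm stub handle to +x. Same yaw as the slab; its long wall stands 4 mm off one end of the slab. Origin at the centre of its underside.
- tag_tray: Shallow light-wood tray lined in blue, fixed, 250 (x) x 120 (y) mm, 4 mm floor, 4 mm walls 12 mm high. Same yaw as the slab, 4 mm off its other end. Origin at the centre of its underside.
- mat: Cork mat, fixed, 160 (x) x 110 (y) x 4 mm, on the left or right of the table; home of the scraper. Origin at the centre of its underside.
- scraper: Scraper block standing on the mat: black rubber foot 130 (x) x 48 (y) x 22 mm, and on it a light wooden grip 100 (x) x 26 (y) x 38 mm; 60 mm high in all, about 250 g, heavy at the foot. Origin at the centre of its underside, z up when it stands.
- scraper_grip (a point): Point in the middle of the scraper's wooden grip, 45 mm above the scraper's underside; pinch across its y axis (26 mm).
- tag0: Flat yellow key tag with a paper label, 90 (x) x 38 (y) x 8 mm thick, 40 g, lying on the slab at the start. Origin at the centre of its underside. May be absent.
- tag1: Flat yellow key tag with a paper label, 90 (x) x 38 (y) x 8 mm thick, 40 g, lying on the slab at the start. Origin at the centre of its underside. May be absent.
- tag2: Flat yellow key tag with a paper label, 90 (x) x 38 (y) x 8 mm thick, 40 g, lying on the slab at the start. Origin at the centre of its underside. May be absent.
- chip0: Loose white plaster chip, 24 (x) x 20 (y) x 8 mm thick, 10 g, lying on the slab at the start. Origin at the centre of its underside (or upper side once it has turned over). May be absent.
- chip1: Loose white plaster chip, 24 (x) x 20 (y) x 8 mm thick, 10 g, lying on the slab at the start. Origin at the centre of its underside (or upper side once it has turned over). May be absent.
- chip2: Loose white plaster chip, 24 (x) x 20 (y) x 8 mm thick, 10 g, lying on the slab at the start. Origin at the centre of its underside (or upper side once it has turned over). May be absent.
- chip3: Loose white plaster chip, 24 (x) x 20 (y) x 8 mm thick, 10 g, lying on the slab at the start. Origin at the centre of its underside (or upper side once it has turned over). May be absent.
- chip4: Loose white plaster chip, 24 (x) x 20 (y) x 8 mm thick, 10 g, lying on the slab at the start. Origin at the centre of its underside (or upper side once it has turned over). May be absent.
- chip5: Loose white plaster chip, 24 (x) x 20 (y) x 8 mm thick, 10 g, lying on the slab at the start. Origin at the centre of its underside (or upper side once it has turned over). May be absent.
- key_bowl: Bystander: navy ceramic bowl with keys in it, 120 mm across, 48 mm high. Loose; origin at the centre of its underside. To be left alone.
- coin_bowl: Bystander: glass bowl of coins, 96 mm across, 42 mm high. Loose; origin at the centre of its underside. To be left alone.
- torch: Bystander: torch with yellow body and black head, 160 mm long (x), 48 mm high, lying. Loose; origin at the centre of its underside. To be left alone.
- trinket_box: Bystander: wooden trinket box 94 x 134 x 64 mm high. Loose; origin at the centre of its underside. To be left alone.
- screw_jar: Bystander: jar of 60 mm diameter, 75 mm high. Loose; origin at the centre of its underside. To be left alone.
Things that resemble listed ones, but are neither listed nor needed, are in the scene too. Leave any black or turquoise look-alike of the tag0 alone. What is shaped like the tag2 but pink is not meant.

How it is judged:
On the way, in this order (a step that is already met when the one before it is completed fails the run):
1. every key tag lies in the tag tray (x of tag0 in the frame of tag_tray between -0.107 and 0.107 m and y of tag0 in the frame of tag_tray between -0.047 and 0.047 m and z of each of tag0, tag1, tag2 in the frame of tag_tray below 0.032 m and x of tag1 in the frame of tag_tray between -0.107 and 0.107 m and y of tag1 in the frame of tag_tray between -0.047 and 0.047 m and x of tag2 in the frame of tag_tray between -0.107 and 0.107 m and y of tag2 in the frame of tag_tray between -0.047 and 0.047 m), for 0.2 s.
2. the scraper, held in the gripper, is down at the slab's top face (contact force between the fingers and scraper above 1 N and x of scraper in the frame of slab between -0.1 and 0.1 m and y of scraper in the frame of slab between -0.19 and 0.19 m and z of scraper in the frame of slab below 0.034 m), for 0.1 s.
3. every chip lies in the dustpan while the scraper is still in hand (contact force between the fingers and scraper above 1 N and x of chip0 in the frame of dustpan between -0.108 and 0.108 m and y of chip0 in the frame of dustpan between -0.056 and 0.056 m and z of each of chip0, chip1, chip2, chip3, chip4, chip5 in the frame of dustpan below 0.032 m and x of chip1 in the frame of dustpan between -0.108 and 0.108 m and y of chip1 in the frame of dustpan between -0.056 and 0.056 m and x of chip2 in the frame of dustpan between -0.108 and 0.108 m and y of chip2 in the frame of dustpan between -0.056 and 0.056 m and x of chip3 in the frame of dustpan between -0.108 and 0.108 m and y of chip3 in the frame of dustpan between -0.056 and 0.056 m and x of chip4 in the frame of dustpan between -0.108 and 0.108 m and y of chip4 in the frame of dustpan between -0.056 and 0.056 m and x of chip5 in the frame of dustpan between -0.108 and 0.108 m and y of chip5 in the frame of dustpan between -0.056 and 0.056 m), for 0.1 s.
At the end, for the whole second after the job is handed in: Every chip is in the dustpan (centre within 108 mm in x, 56 in y of its centre, under 32 mm high), the scraper stands upright (0.12 rad) on its mat (within 35 mm in x, 38 in y of its centre), and every tag lies flat (0.12 rad) on the slab itself (within 85, 144 mm), all at rest (x of tag0 in the frame of slab between -0.085 and 0.085 m and y of tag0 in the frame of slab between -0.144 and 0.144 m and z of tag0 in the frame of slab between 0.018 and 0.031 m and angle between each of tag0, tag1, tag2, scraper's own z axis and vertical below 0.12 rad and linear speed of each of tag0, tag1, tag2, scraper below 0.03 m/s and x of tag1 in the frame of slab between -0.085 and 0.085 m and y of tag1 in the frame of slab between -0.144 and 0.144 m and z of tag1 in the frame of slab between 0.018 and 0.031 m and x of tag2 in the frame of slab between -0.085 and 0.085 m and y of tag2 in the frame of slab between -0.144 and 0.144 m and z of tag2 in the frame of slab between 0.018 and 0.031 m and x of chip0 in the frame of dustpan between -0.108 and 0.108 m and y of chip0 in the frame of dustpan between -0.056 and 0.056 m and z of each of chip0, chip1, chip2, chip3, chip4, chip5 in the frame of dustpan below 0.032 m and x of chip1 in the frame of dustpan between -0.108 and 0.108 m and y of chip1 in the frame of dustpan between -0.056 and 0.056 m and x of chip2 in the frame of dustpan between -0.108 and 0.108 m and y of chip2 in the frame of dustpan between -0.056 and 0.056 m and x of chip3 in the frame of dustpan between -0.108 and 0.108 m and y of chip3 in the frame of dustpan between -0.056 and 0.056 m and x of chip4 in the frame of dustpan between -0.108 and 0.108 m and y of chip4 in the frame of dustpan between -0.056 and 0.056 m and x of chip5 in the frame of dustpan between -0.108 and 0.108 m and y of chip5 in the frame of dustpan between -0.056 and 0.056 m and x of scraper in the frame of mat between -0.035 and 0.035 m and y of scraper in the frame of mat between -0.038 and 0.038 m and z of scraper in the frame of mat below 0.012 m); the robot touches nothing.
It fails at once if a bystander (bowl, coins, torch, trinket box, jar) is moved more than 30 mm (distance of any of key_bowl, coin_bowl, torch, trinket_box, screw_jar from where it was at the start of the episode above 0.03 m).
It fails at once if a chip is lifted more than 60 mm above the slab's top (height (world z) of any of chip0, chip1, chip2, chip3, chip4, chip5 above 0.085 m).
Of tag0, tag1, tag2 only 2 to 3 are there at a start; the rules pass over those that are not, and their reading is None.
Of chip0, chip1, chip2, chip3, chip4, chip5 only 4 to 6 are there at a start; the rules pass over those that are not, and their reading is None.
At some moment in a run one of scraper may be knocked a few centimetres aside while the robot is not near it.
Once in a run the grip may slacken for a moment while it holds something.
It also fails if it takes over 210 s, if anything falls off the work surface, if the arm or the gripper's body presses on something with over 40 N, if the wrist force passes 120 N, or if a joint passes its speed limit or range.

### The arm

A 7-joint arm with a two-finger parallel gripper is mounted at the origin on the work surface. World frame = base frame: x ahead of the robot, y to its left, z up, the work surface at z = 0. Lengths are in m, angles in rad, forces in N, time in s.
With the tool pointing down it reaches from about 0.425 to 0.925 m from the base axis. Payload 6.8 kg.
Tool frame: the origin (TCP) lies between the finger pads; the fingertips stand r.tcp_to_tips ahead of it and the grasp point (between the pads) is the TCP (r.tcp_to_tips is the distance from the TCP to the fingertips, in m); z points along the fingers, y is the line along which they close (so a half turn about z gives the same grasp; the last joint's range is limited). The gripper opens to 85 mm and grips with 20 to 120 N. Pads are 22 mm wide; open, the fingers measure 114 mm over their backs; the gripper's body (76 mm by 85 mm) begins 54 mm behind the grasp point. The pads swing forward as they close: fully open they stand 13 mm farther back than shut.
Start: joints at [-1.309, 0.477, 0.022, 1.555, -0.011, 1.109, -0.083], TCP at [0.244, 0.629, 0.25] pointing down, gripper open.
Joint ranges: [-2.96, 2.96], [-0.34, 2.1], [-1.41, 1.46], [0.24, 2.44], [-1.37, 4.51], [0.17, 1.92], [-2.96, 2.96]. Speed limits (rad/s): [2.39, 2.39, 3.14, 3.14, 3.14, 3.14, 3.14].

### API

Orientations are given as a rotation vector (axis times angle).
In Python, from bench import r gives the robot as it stands.
- The arm moves only by the tool servo_tool, never from a script. Its argument "commands" is a list of rows, each a list of 2 entries, a list of its own where there are three numbers: the shift along the tool's x, y, z normalised to -1 to 1, where 1 is 250 mm, then the turn, a rotation vector about the tool's x, y, z normalised to -1 to 1, where 1 is 90 degrees. In form: [[[dx, dy, dz], [ax, ay, az]], ...]. A call has 1 to 20 rows; each row is the pose to reach, as a shift and turn from the pose commanded when the call began, along the tool's axes at that moment; what a row does not reach only later rows make up. A row lasts 1/10 s, in which the tool goes at most 50 mm and 8.59 degrees, less where a joint would pass 70% of its speed; a pose out of reach is approached as far as the arm can. A call with a number of a shift or a turn outside -1 to 1 is refused whole. A call with a gripper value outside its range is refused whole. "claw" is the closure, from 0 (fully open) to 1 (shut), set as the call begins (left out, the last holds). The fingers move at their own pace and stop on an object; "squeeze" is the grip in N (left out, the last holds). Time passes only in rows, so rows that repeat a pose let the fingers close. It gives the time, the measured TCP pose, the force, the opening and the grip force at its end, in the units of the state.
- r.get_obs(): the state, without advancing time (a new reading comes with each control period).
- r.grab_frame(name): name is "scene" or "top" or "wrist"; returns (picture, depth): 400x640x3 uint8, red, green, blue; 400x640 float32, m along the optical axis (not along the pixel's ray), 0 where there is no reading.
- r.camera_model(name): a dict with "fx", "fy", "cx", "cy" (pixels), "extrinsics" (4x4, takes a point from camera to world coordinates); the wrist camera has in their place "hand_eye" (4x4, takes a point from camera to tool coordinates, whose origin is the TCP and whose axes are the flange's). Camera axes: x right, y down, z forward; pixel columns grow to the right and rows downward; lengths in m; the calibration is good to about 2 mm. A picture is of the moment at which its call begins: read the wrist's pose just before it. camera_model takes no time and is no camera call.
- r.hand_in(): hands the job in; it is judged then, once.
Trained networks look in the newest picture that a camera, given by its name, has taken for a name from the list of things; names that differ only in an ending like _2 or _b are one class to them, and where a whole thing is asked for, a point or a joint stands for the part that bears it (a point fixed in the world has none). Each returns a list of dicts, best first, with "confidence" (0 to 1); they miss things now and then, are a little off and sometimes report something else, mostly with a low value. They report only what shows in the picture. A call takes as long as a camera call. They do not tell look-alikes from the thing itself.
- r.boxes_of(camera, target): "uv" ([column, row] in pixels, amid what is visible of it).
- r.mark_of(camera, target): "uv" ([column, row] in pixels: a listed point, or the origin of a listed thing).
The state is a dict: "clock": time; "joints": joint angles; "qvel": joint speeds; "tau": joint torques, N m; "tcp_pos": TCP position; "orientation": TCP orientation; "contact_force": force on the tool from outside, world axes, zero at the start; "moment": the same for the moment, N m; "grip_width": finger opening in m; "gripper_force": force on a finger pad.
Only numpy, scipy, OpenCV 4.12 (cv2) and the standard library are available. Lean on these libraries where they do the work, as an engineer would, in place of code of your own. Each camera call takes 0.05 s, during which the arm holds its last target. There are 200 camera calls.

## Working session

There is one attempt and no reset: what is moved stays moved. The work goes in short steps, Python scripts to look and compute and a tool call to move; the robot and the scene stay as the last step left them, time stands still between calls to the robot, and variables do not carry over. Pictures are saved under pics/ and viewed, at most 14 in all, crops included, and the job is handed in when it is done.

Besides the shell and the picture viewer there is one more tool, called after "Call:" as a command line: name --argument value ..., lists and objects as JSON in quotes. servo_tool: Moves the arm, as the interface text tells. Scaled input: -1 to 1 covers 250 mm each way for a shift and 90 degrees each way for a turn. Its arguments: {"type":"object","properties":{"commands":{"type":"array"},"claw":{"type":"number"},"squeeze":{"type":"number"}},"required":["commands"]}

```bash
ls; mkdir -p pics
cat > h.py <<'E'
import numpy as np,cv2
from scipy.spatial.transform import Rotation as R
from bench import r
def pose():
    o=r.get_obs();T=np.eye(4);T[:3,:3]=R.from_rotvec(o["orientation"]).as_matrix();T[:3,3]=o["tcp_pos"];return T
def grab(n):
    T=pose();p,d=r.grab_frame(n);m=r.camera_model(n)
    E=np.array(m["extrinsics"]) if n!="wrist" else T@np.array(m["hand_eye"])
    return p,d,m,E
def cloud(d,m,E):
    v,u=np.mgrid[:d.shape[0],:d.shape[1]]
    P=np.stack([(u-m["cx"])/m["fx"]*d,(v-m["cy"])/m["fy"]*d,d],-1)
    return P@E[:3,:3].T+E[:3,3]
def save(p,n): cv2.imwrite("pics/"+n,cv2.cvtColor(p,cv2.COLOR_RGB2BGR))
E
python3 - <<'E'
from h import *
for n in("top","scene"):
    p,d,m,E=grab(n);save(p,n+"0.png");np.savez(n+"0.npz",p=p,d=d,E=E,**{k:m[k] for k in("fx","fy","cx","cy")})
    W=cloud(d,m,E)
    for t in("slab","dustpan","tag_tray","mat","scraper_grip","tag0","chip0","key_bowl","coin_bowl","torch","trinket_box","screw_jar"):
        for x in r.mark_of(n,t)[:7]:
            u,v=np.round(x["uv"]).astype(int);print(n,t,round(x["confidence"],2),u,v,W[min(v,399),min(u,639)].round(3))
o=r.get_obs();print(o["clock"],o["tcp_pos"],o["orientation"],r.tcp_to_tips,pose().round(3))
print(np.array(r.camera_model("wrist")["hand_eye"]).round(3))
E
```

```text
pics
top slab 0.73 312 187 [0.571 0.023 0.032]
top dustpan 0.87 388 186 [ 0.574 -0.189  0.006]
top dustpan 0.62 318 113 [0.775 0.005 0.041]
top dustpan 0.5 298 165 [0.632 0.061 0.033]
top tag_tray 0.76 240 192 [0.562 0.226 0.006]
top mat 0.91 174 212 [0.506 0.401 0.034]
top mat 0.36 312 217 [0.489 0.024 0.033]
top scraper_grip 0.74 167 205 [0.524 0.41  0.064]
top scraper_grip 0.51 388 188 [ 0.569 -0.19   0.001]
top tag0 0.81 314 193 [0.555 0.018 0.03 ]
top tag0 0.79 282 189 [0.567 0.106 0.031]
top tag0 0.72 350 182 [ 0.584 -0.081  0.034]
top tag0 0.68 348 254 [ 0.386 -0.074  0.009]
top tag0 0.68 227 281 [0.322 0.248 0.07 ]
top tag0 0.65 293 262 [0.366 0.078 0.01 ]
top tag0 0.57 210 117 [0.775 0.311 0.01 ]
top chip0 0.63 334 209 [ 0.51  -0.036  0.027]
top chip0 0.63 315 159 [0.648 0.014 0.034]
top chip0 0.5 299 168 [0.624 0.059 0.03 ]
top chip0 0.45 484 292 [ 0.285 -0.429  0.061]
top chip0 0.41 332 163 [ 0.637 -0.032  0.032]
top chip0 0.4 316 215 [0.494 0.013 0.03 ]
top key_bowl 0.76 464 207 [ 0.512 -0.397  0.017]
top key_bowl 0.52 302 166 [0.631 0.051 0.023]
top coin_bowl 0.82 412 28
[... 1178 characters left out ...]
  0.034]
scene chip0 0.42 330 200 [0.505 0.022 0.03 ]
scene key_bowl 0.8 232 153 [ 0.551 -0.365  0.043]
scene coin_bowl 0.95 306 143 [ 0.34  -0.216  0.035]
scene coin_bowl 0.57 316 199 [ 0.527 -0.015  0.028]
scene torch 0.59 262 264 [0.811 0.033 0.028]
scene trinket_box 0.86 269 120 [ 0.328 -0.407  0.04 ]
scene screw_jar 0.71 430 212 [0.346 0.282 0.024]
1.3 [0.24394678 0.62939846 0.25029541] [-5.77552704e-01 -3.08802902e+00 -2.14122214e-05] 0.019 [[-0.932  0.361 -0.     0.244]
 [ 0.361  0.932  0.     0.629]
 [ 0.     0.    -1.     0.25 ]
 [ 0.     0.     0.     1.   ]]
[[-0.    -0.951 -0.31   0.08 ]
 [ 1.    -0.    -0.     0.001]
 [ 0.    -0.31   0.951 -0.124]
 [ 0.     0.     0.     1.   ]]
```

Run:
```python
import cv2
i=cv2.imread("pics/top0.png");cv2.imwrite("pics/top0c.png",cv2.resize(i[90:310,140:510],(800,476),interpolation=cv2.INTER_CUBIC))
```

```text
(no output)
```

View pics/top0c.png

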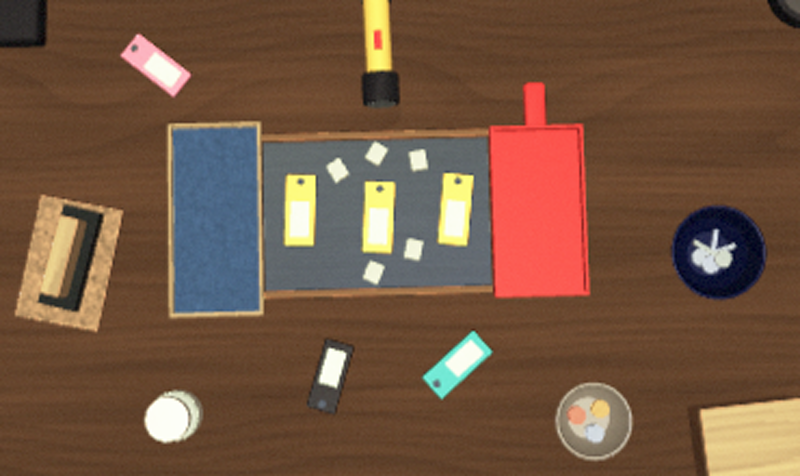

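View pics/scene0.png

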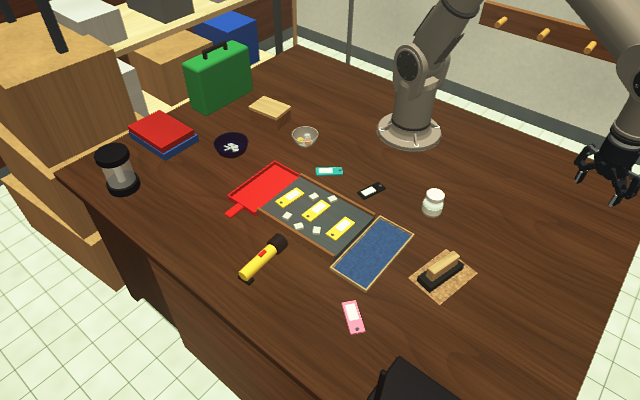

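Top view: image up = +x, right = −y. Candidates for "tag" (crop px): three yellow on slab (300,210), (378,217), (456,210) — the wanted ones. The look-alikes are pink (155,65), black (330,375) and turquoise (457,365), to be left alone. Five chips: (337,170), (376,153), (418,160), (413,249), (373,272). The dustpan is on the −y side, the tray on +y, and the mat with scraper on the left at (68,262).

```bash
cat >> h.py <<'E'
def plane(uv,z,m,E):
    uv=np.atleast_2d(uv).astype(float)
    c=np.c_[(uv[:,0]-float(m["cx"]))/float(m["fx"]),(uv[:,1]-float(m["cy"]))/float(m["fy"]),np.ones(len(uv))]@E[:3,:3].T
    return (E[:3,3]+c*((z-E[2,3])/c[:,2])[:,None])[:,:2]
def rects(p,m,E,lo,hi,z,amin=20,roi=None,close=0):
    k=cv2.inRange(cv2.cvtColor(p,cv2.COLOR_RGB2HSV),np.array(lo),np.array(hi))
    if close:k=cv2.morphologyEx(k,cv2.MORPH_CLOSE,np.ones((close,close)))
    out=[]
    for c in cv2.findContours(k,cv2.RETR_EXTERNAL,cv2.CHAIN_APPROX_NONE)[0]:
        if cv2.contourArea(c)<amin: continue
        q=plane(c[:,0],z,m,E);b=cv2.minAreaRect((q*1000).astype(np.float32))
        (cx,cy),(w,h),a=b
        if w<h:w,h,a=h,w,a+90   # a: direction of the long side, deg from +x
        a=(a+90)%180-90
        if roi is None or (roi[0]<cx<roi[1] and roi[2]<cy<roi[3]): out.append(np.round([cx,cy,w,h,a],1))
    return out
E
python3 - <<'E'
from h import *
for n in("top","scene"):
    z=np.load(n+"0.npz");p,E=z["p"],z["E"];hsv=cv2.cvtColor(p,cv2.COLOR_RGB2HSV)
    print(n,"cam",E[:3,3].round(3))
    print("tags",*rects(p,z,E,(20,100,100),(35,255,255),.033,close=7,roi=(450,750,-150,200)))
    print("chips",*rects(p,z,E,(0,0,190),(180,60,255),.033,amin=8,roi=(460,700,-150,170)))
    print("tray blue",*rects(p,z,E,(95,80,60),(120,255,255),.006,amin=800))
    print("red",*rects(p,z,E,(0,180,100),(5,255,255),.01,amin=800),*rects(p,z,E,(175,180,100),(180,255,255),.01,amin=800))
    print("slate",*rects(p,z,E,(95,20,40),(125,79,110),.025,amin=300,close=15,roi=(400,800,-200,200)))
    print("black",*rects(p,z,E,(0,0,0),(180,255,40),.022,amin=40,roi=(350,700,300,600)))
    for u,v in (((167,205),(175,212),(185,215),(150,210)) if n=="top" else ((440,265),(437,283),(462,272))): print(hsv[v,u])
    W=cloud(z["d"],z,E); k=(W[...,2]>.045)&(W[...,2]<.085)&(W[...,0]>.42)&(W[...,0]<.65)&(W[...,1]>.33)&(W[...,1]<.5)
    q=W[k];print(len(q),q.mean(0).round(3),np.percentile(q[:,2],[5,50,95]).round(3),cv2.minAreaRect((q[:,:2]*1000).astype(np.float32)))
E
```

```text
top cam [ 0.441 -0.009  1.277]
tags [562.7  16.1  89.7  38.6  -3.2] [571.7 -81.6  91.5  38.3  -6.1] [ 5.735e+02  1.167e+02  9.130e+01  3.840e+01 -2.000e-01]
chips [493.5  23.   24.4  19.6 -27. ] [521.8 -27.8  24.2  19.3 -12. ] [551.7  17.   45.4  23.1  -4.9] [ 5.610e+02  1.168e+02  4.420e+01  2.200e+01 -2.000e-01] [560.9 -80.7  44.5  23.8  -6. ] [623.4  68.   23.2  19.1  33.1] [635.5 -35.   23.8  19.5   8.7] [644.9  18.1  24.3  19.5 -31.3]
tray blue [564.5 227.7 235.8 106.1   1.1]
red [ 629.8 -680.2  208.9  144.6   89.4]
slate [567.   18.6 286.1 185.2 -89.1]
black
[ 21 102 231]
[23 53 62]
[ 16 118 204]
[ 13 134  99]
432 [0.516 0.408 0.062] [0.049 0.063 0.068] ((517.114501953125, 410.0151672363281), (27.673973083496094, 99.41343688964844), 74.98234558105469)
scene cam [1.285 0.608 0.998]
tags [578.1 117.9  93.9  41.7  -1.5] [568.5  18.2  94.5  42.8  -3.2] [577.2 -78.9  94.3  43.7  -5.8]
chips [624.4  68.   22.9  20.2  40. ] [647.2  18.   23.8  20.4 -31.4] [563.4 115.5  44.7  23.5  -2.8] [638.1 -34.1  23.1  19.5   5.8] [552.9  15.8  44.6  23.2  -4.2] [495.7  22.9  22.7  22.5 -26.1] [525.1 -28.4  23.   21.7 -14.5] [562.4 -80.9  43.8  22.8  -5.5]
tray blue [566.3 227.2 234.1 105.4   1. ] [ -157.5 -1072.1   548.8   332.9    85.1]
red [ 599.  -194.2  286.9  130.7    3.4] [ 601.5 -703.1  236.1  158.8   89.8]
slate
black [526.3 414.1 132.5  48.5 -16.3]
[ 24 111 234]
[22 60 47]
[ 18 131 198]
400 [0.524 0.413 0.061] [0.048 0.063 0.066] ((519.0919799804688, 411.013916015625), (28.967803955078125, 101.38912963867188), 75.20970153808594)
```

```bash
cat >> h.py <<'E'
def go(*wps):
    """wps: (x,y,z mm, long-axis line angle deg) -> normalised shifts from the present pose"""
    T=pose();a0=np.degrees(np.arctan2(T[1,0],T[0,0]))
    o=r.get_obs();print("t",round(o["clock"],1),"tcp",(T[:3,3]*1000).round(1),"yaw",round(a0,1),"w",round(o["grip_width"]*1000,1),"tilt",np.round(np.degrees(np.arccos(-T[2,2])),2),"q7",np.round(o["joints"][6],2))
    for x,y,z,a in wps:
        s=T[:3,:3].T@(np.array([x,y,z])/1000-T[:3,3])/.25
        d=(a-a0+90)%180-90
        print((x,y,z,a),s.round(4),"turn z",round(-d/90,4))
E
python3 -c "
from h import *
go((420,350,200,0),(573.5,116.7,120,-.2))"
```

```text
t 1.3 tcp [243.9 629.4 250.3] yaw 158.8 w 85.8 tilt 0.0 q7 -0.08
(420, 350, 200, 0) [-1.0605 -0.7875  0.2012] turn z -0.2354
(573.5, 116.7, 120, -0.2) [-1.9703 -1.4358  0.5211] turn z -0.2332
```

Call:
servo_tool --commands '[[[-0.98,-0.72,0.2],[0,0,-0.233]],[[-0.98,-0.72,0.2],[0,0,-0.233]],[[-0.98,-0.72,0.2],[0,0,-0.233]],[[-0.98,-0.72,0.2],[0,0,-0.233]],[[-0.98,-0.72,0.2],[0,0,-0.233]],[[-0.98,-0.72,0.2],[0,0,-0.233]],[[-0.98,-0.72,0.2],[0,0,-0.233]],[[-0.98,-0.72,0.2],[0,0,-0.233]],[[-0.98,-0.72,0.2],[0,0,-0.233]],[[-0.98,-0.72,0.2],[0,0,-0.233]]]' --claw 0.3 --squeeze 40

```text
clock: 2.3
tcp_pos: [0.4062, 0.3751, 0.2006]
orientation: [-0.001, -3.142, -0.002]
contact_force: [-0.1, 0.3, 0.2]
grip_width: 0.0597
gripper_force: 0.0
```

```bash
python3 -c "
from h import *
go((573.5,116.7,120,-.2),(573.5,116.7,46,-.2))"
```

```text
t 2.3 tcp [406.2 375.1 200.6] yaw 180.0 w 59.7 tilt 0.07 q7 0.72
(573.5, 116.7, 120, -0.2) [-0.6699 -1.0338  0.3211] turn z 0.0019
(573.5, 116.7, 46, -0.2) [-0.6699 -1.0342  0.6171] turn z 0.0019
```

Call:
servo_tool --commands '[[[-0.67,-1.0,0.12],[0,0,0]],[[-0.67,-1.0,0.12],[0,0,0]],[[-0.67,-1.0,0.12],[0,0,0]],[[-0.67,-1.0,0.12],[0,0,0]],[[-0.67,-1.0,0.12],[0,0,0]],[[-0.67,-1.0,0.12],[0,0,0]],[[-0.67,-1.0,0.12],[0,0,0]],[[-0.67,-1.0,0.12],[0,0,0]],[[-0.67,-1.0,0.12],[0,0,0]],[[-0.67,-1.0,0.12],[0,0,0]]]'

```text
clock: 3.3
tcp_pos: [0.5731, 0.1252, 0.1704]
orientation: [0.001, -3.141, -0.002]
contact_force: [0.1, 0.5, 0.1]
grip_width: 0.0597
gripper_force: 0.0
```

```bash
python3 -c "
from h import *
p,d,m,E=grab('wrist');save(p,'w1.png')
print('tags',*rects(p,m,E,(20,100,100),(35,255,255),.033,close=25,amin=300))
print('chips',*rects(p,m,E,(0,0,190),(180,60,255),.033,amin=100))
go((573.5,116.7,120,-.2),(573.5,116.7,46,-.2))"
```

```text
tags [573.7 115.7  91.1  38.6  -1.9] [572.6 -79.9  91.7  42.2  -5.9] [563.7  16.7  91.1  39.9  -3.1] [557.7 219.3 238.  112.5   0.9]
chips [645.3  17.6  23.7  20.  -31.7] [636.3 -35.7  24.1  20.    9. ] [624.4  67.4  24.2  19.9  32.1] [562.4 116.   44.2  23.   -1.4] [561.3 -81.3  44.   23.3  -5.9] [552.2  16.1  44.1  23.4  -3.4] [522.5 -28.3  24.2  19.8 -11.7] [494.   22.4  24.1  19.9 -23. ]
t 3.4 tcp [573.2 124.8 170.4] yaw 180.0 w 60.1 tilt 0.05 q7 1.31
(573.5, 116.7, 120, -0.2) [-0.0013 -0.0326  0.2018] turn z 0.0022
(573.5, 116.7, 46, -0.2) [-0.0013 -0.0329  0.4978] turn z 0.0022
```

View pics/w1.png

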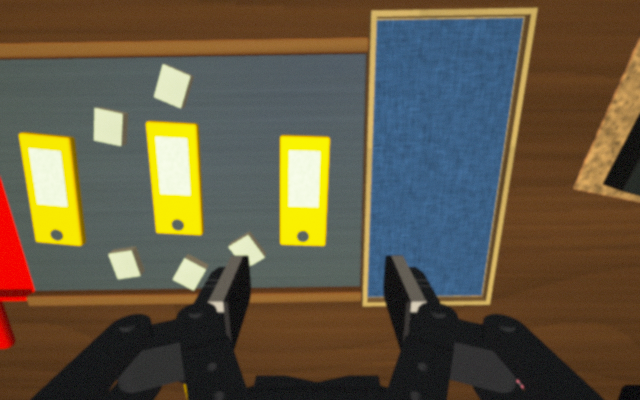

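```bash
python3 -c "
from h import *
p,d,m,E=grab('wrist')
W=cloud(d,m,np.array(m['hand_eye']))*1000
for u,v in ((238,262),(230,275),(240,300),(398,262),(405,275),(398,300)): print(u,v,W[v,u].round(1))
k=(np.abs(W[...,1])<45)&(np.abs(W[...,0])<14)&(W[...,2]<80)&(d>0)
print(np.percentile(W[k][:,2],[50,90,95,98,99.5,100]).round(1))"
```

```text
238 262 [ 11.  -31.5   3.8]
230 275 [ 10.9 -32.4  -6.3]
240 300 [ -0.8 -29.6  -5.4]
398 262 [10.9 33.9  3.9]
405 275 [10.6 34.4 -5.8]
398 300 [  5.   30.4 -13.8]
[-33.4  -0.7   4.6   8.6  12.2  14.8]
```

Call:
servo_tool --commands '[[[0.0,-0.034,0.1],[0,0,0.016]],[[0.0,-0.034,0.25],[0,0,0.016]],[[0.0,-0.034,0.4],[0,0,0.016]],[[0.0,-0.034,0.46],[0,0,0.016]],[[0.0,-0.034,0.49],[0,0,0.016]],[[0.0,-0.034,0.49],[0,0,0.016]]]'

```text
clock: 4.0
tcp_pos: [0.5739, 0.1143, 0.0478]
orientation: [-0.045, -3.141, -0.0]
contact_force: [-0.6, -0.2, 0.2]
grip_width: 0.0599
gripper_force: 0.0
```

Call:
servo_tool --commands '[[[0.0,0.006,0.02],[0,0,0]],[[0.0,0.006,0.024],[0,0,0]]]'

```text
clock: 4.2
tcp_pos: [0.5747, 0.116, 0.0428]
orientation: [0.045, 3.139, 0.001]
contact_force: [-0.9, 0.9, 0.3]
grip_width: 0.0598
gripper_force: 0.0
```

Call:
servo_tool --commands '[[[0,0,0],[0,0,0]],[[0,0,0],[0,0,0]],[[0,0,0],[0,0,0]],[[0,0,0],[0,0,0]],[[0,0,0],[0,0,0]],[[0,0,0],[0,0,0]]]' --claw 1 --squeeze 40

```text
clock: 4.8
tcp_pos: [0.5748, 0.1155, 0.0431]
orientation: [0.046, 3.139, 0.001]
contact_force: [-0.9, -0.4, 5.7]
grip_width: 0.037
gripper_force: 43.6
```

```bash
python3 -c "
from h import *
go((573.5,115,100,-1.5),(640,227,100,91),(640,227,30,91))
print(r.get_obs()['gripper_force'],r.get_obs()['contact_force'])"
```

```text
t 4.8 tcp [574.8 115.5  43.1] yaw 178.3 w 37.0 tilt 0.12 q7 1.32
(573.5, 115, 100, -1.5) [ 0.0046 -0.002  -0.2275] turn z -0.0019
(640, 227, 100, 91) [-0.2483  0.4535 -0.2267] turn z 0.9703
(640, 227, 30, 91) [-0.2477  0.4533  0.0533] turn z 0.9703
43.643817685160684 [-0.90513344 -0.43789922  5.73407433]
```

Call:
servo_tool --commands '[[[0,0,-0.15],[0,0,0]],[[0,0,-0.26],[0,0,0]],[[-0.23,0.45,-0.26],[0,0,0.97]],[[-0.23,0.45,-0.26],[0,0,0.97]],[[-0.23,0.45,-0.26],[0,0,0.97]],[[-0.23,0.45,-0.26],[0,0,0.97]],[[-0.23,0.45,-0.26],[0,0,0.97]],[[-0.23,0.45,-0.26],[0,0,0.97]],[[-0.23,0.45,-0.26],[0,0,0.97]],[[-0.23,0.45,-0.26],[0,0,0.97]],[[-0.23,0.45,-0.26],[0,0,0.97]],[[-0.23,0.45,-0.26],[0,0,0.97]],[[-0.23,0.45,-0.26],[0,0,0.97]],[[-0.23,0.45,-0.26],[0,0,0.97]],[[-0.23,0.45,-0.1],[0,0,0.97]],[[-0.23,0.45,0.04],[0,0,0.97]],[[-0.23,0.45,0.073],[0,0,0.97]],[[-0.23,0.45,0.073],[0,0,0.97]]]'

```text
clock: 6.6
tcp_pos: [0.634, 0.2259, 0.0235]
orientation: [-2.197, -2.243, 0.002]
contact_force: [0.7, -0.2, -0.5]
grip_width: 0.0368
gripper_force: 40.8
```

```bash
python3 -c "
from h import *
go((635.5,228.6,25,91),)"
```

```text
t 6.6 tcp [634.  225.9  23.5] yaw 91.2 w 36.8 tilt 0.13 q7 -0.04
(635.5, 228.6, 25, 91) [ 0.0107  0.0064 -0.0058] turn z 0.002
```

Call:
servo_tool --commands '[[[0,0,0],[0,0,0]],[[0,0,0],[0,0,0]],[[0,0,0],[0,0,0]],[[0,0,-0.1],[0,0,0]],[[0,0,-0.3],[0,0,0]],[[0,0,-0.38],[0,0,0]],[[0,0,-0.38],[0,0,0]]]' --claw 0.38

```text
clock: 7.3
tcp_pos: [0.6372, 0.2267, 0.1229]
orientation: [2.199, 2.24, 0.011]
contact_force: [-0.1, 0.1, -0.7]
grip_width: 0.0532
gripper_force: 0.0
```

```bash
python3 -c "
from h import *
go((563.2,16.4,120,-3.2),(563.2,16.4,42.5,-3.2))"
```

```text
t 7.3 tcp [637.2 226.7 122.9] yaw 91.1 w 53.2 tilt 0.41 q7 -0.09
(563.2, 16.4, 120, -3.2) [-0.8356 -0.3115  0.007 ] turn z -0.9527
(563.2, 16.4, 42.5, -3.2) [-0.8365 -0.3135  0.317 ] turn z -0.9527
```

Call:
servo_tool --commands '[[[-0.84,-0.31,0],[0,0,-0.953]],[[-0.84,-0.31,0],[0,0,-0.953]],[[-0.84,-0.31,0],[0,0,-0.953]],[[-0.84,-0.31,0],[0,0,-0.953]],[[-0.84,-0.31,0],[0,0,-0.953]],[[-0.84,-0.31,0],[0,0,-0.953]],[[-0.84,-0.31,0],[0,0,-0.953]],[[-0.84,-0.31,0],[0,0,-0.953]],[[-0.84,-0.31,0],[0,0,-0.953]],[[-0.84,-0.31,0],[0,0,-0.953]],[[-0.84,-0.31,0],[0,0,-0.953]],[[-0.84,-0.31,0],[0,0,-0.953]],[[-0.84,-0.31,0],[0,0,-0.953]]]' --claw 0.3

```text
clock: 8.6
tcp_pos: [0.5607, 0.0148, 0.1182]
orientation: [-0.092, -3.14, 0.0]
contact_force: [-0.4, 0.6, -0.8]
grip_width: 0.0601
gripper_force: 0.0
```

```bash
python3 -c "
from h import *
go((563.2,16.4,42.5,-3.2))"
```

```text
t 8.6 tcp [560.7  14.8 118.2] yaw 176.7 w 60.1 tilt 0.04 q7 1.46
(563.2, 16.4, 42.5, -3.2) [-0.0099  0.0071  0.3027] turn z -0.0016
```

Descend, close, lift and carry to tray centre (565.5, 227.4).

Call:
servo_tool --commands '[[[-0.01,0.006,0.15],[0,0,0]],[[-0.01,0.006,0.25],[0,0,0]],[[-0.01,0.006,0.29],[0,0,0]],[[-0.01,0.006,0.303],[0,0,0]],[[-0.01,0.006,0.303],[0,0,0]]]'

```text
clock: 9.1
tcp_pos: [0.5638, 0.0161, 0.0431]
orientation: [0.088, 3.14, -0.0]
contact_force: [-0.0, 0.4, -0.2]
grip_width: 0.0597
gripper_force: 0.0
```

Call:
servo_tool --commands '[[[0,0,0],[0,0,0]],[[0,0,0],[0,0,0]],[[0,0,0],[0,0,0]],[[0,0,0],[0,0,0]],[[0,0,0],[0,0,0]],[[0,0,-0.15],[0,0,0]],[[0,0,-0.26],[0,0,0]],[[0,0,-0.26],[0,0,0]]]' --claw 1

```text
clock: 9.9
tcp_pos: [0.5664, 0.0162, 0.112]
orientation: [0.088, 3.133, 0.002]
contact_force: [0.8, 0.3, -0.3]
grip_width: 0.0366
gripper_force: 40.5
```

```bash
python3 -c "
from h import *
go((565.5,227.4,105,91),(565.5,227.4,25,91))"
```

```text
t 9.9 tcp [566.4  16.2 112. ] yaw 176.8 w 36.6 tilt 0.45 q7 1.47
(565.5, 227.4, 105, 91) [0.0512 0.8431 0.0289] turn z 0.9532
(565.5, 227.4, 25, 91) [0.0537 0.8426 0.3489] turn z 0.9532
```

Call:
servo_tool --commands '[[[0.05,0.84,0],[0,0,0.953]],[[0.05,0.84,0],[0,0,0.953]],[[0.05,0.84,0],[0,0,0.953]],[[0.05,0.84,0],[0,0,0.953]],[[0.05,0.84,0],[0,0,0.953]],[[0.05,0.84,0],[0,0,0.953]],[[0.05,0.84,0],[0,0,0.953]],[[0.05,0.84,0],[0,0,0.953]],[[0.05,0.84,0],[0,0,0.953]],[[0.05,0.84,0],[0,0,0.953]],[[0.05,0.84,0],[0,0,0.953]],[[0.05,0.84,0],[0,0,0.953]],[[0.05,0.84,0.15],[0,0,0.953]],[[0.05,0.84,0.28],[0,0,0.953]],[[0.05,0.84,0.335],[0,0,0.953]],[[0.05,0.84,0.335],[0,0,0.953]],[[0.05,0.84,0.335],[0,0,0.953]]]'

```text
clock: 11.6
tcp_pos: [0.5631, 0.2263, 0.0244]
orientation: [-2.2, -2.243, -0.001]
contact_force: [-0.5, 1.1, -0.8]
grip_width: 0.0365
gripper_force: 44.1
```

Call:
servo_tool --commands '[[[0,0,0],[0,0,0]],[[0,0,0],[0,0,0]],[[0,0,0],[0,0,0]],[[0,0,-0.1],[0,0,0]],[[0,0,-0.3],[0,0,0]],[[0,0,-0.38],[0,0,0]],[[0,0,-0.38],[0,0,0]]]' --claw 0.38

```text
clock: 12.3
tcp_pos: [0.565, 0.2272, 0.1227]
orientation: [2.2, 2.24, 0.01]
contact_force: [0.8, 0.3, -0.9]
grip_width: 0.0533
gripper_force: 0.0
```

```bash
python3 -c "
from h import *
go((572.2,-81,120,-6),)"
```

```text
t 12.3 tcp [565.  227.2 122.7] yaw 91.0 w 53.3 tilt 0.38 q7 -0.13
(572.2, -81, 120, -6) [-1.2333  0.0064  0.0069] turn z -0.9217
```

Call:
servo_tool --commands '[[[-1.0,0.04,0],[0,0,-0.922]],[[-1.0,0.04,0],[0,0,-0.922]],[[-1.0,0.04,0],[0,0,-0.922]],[[-1.0,0.04,0],[0,0,-0.922]],[[-1.0,0.04,0],[0,0,-0.922]],[[-1.0,0.04,0],[0,0,-0.922]],[[-1.0,0.04,0],[0,0,-0.922]],[[-1.0,0.04,0],[0,0,-0.922]],[[-1.0,0.04,0],[0,0,-0.922]],[[-1.0,0.04,0],[0,0,-0.922]],[[-1.0,0.04,0],[0,0,-0.922]],[[-1.0,0.04,0],[0,0,-0.922]]]' --claw 0.3

```text
clock: 13.5
tcp_pos: [0.5768, -0.0233, 0.1184]
orientation: [-0.168, -3.136, -0.0]
contact_force: [0.1, 0.1, -0.7]
grip_width: 0.0601
gripper_force: 0.0
```

```bash
python3 -c "
from h import *
go((572.2,-81,120,-6),(572.2,-81,43,-6))"
```

```text
t 13.5 tcp [576.8 -23.3 118.4] yaw 173.9 w 60.1 tilt 0.06 q7 1.5
(572.2, -81, 120, -6) [-0.0063 -0.2316 -0.0064] turn z -0.0015
(572.2, -81, 43, -6) [-0.0067 -0.2316  0.3016] turn z -0.0015
```

Call:
servo_tool --commands '[[[-0.006,-0.15,0],[0,0,0]],[[-0.006,-0.232,0],[0,0,0]],[[-0.006,-0.232,0.1],[0,0,0]],[[-0.006,-0.232,0.22],[0,0,0]],[[-0.006,-0.232,0.28],[0,0,0]],[[-0.006,-0.232,0.301],[0,0,0]],[[-0.006,-0.232,0.301],[0,0,0]],[[-0.006,-0.232,0.301],[0,0,0]]]'

```text
clock: 14.3
tcp_pos: [0.5735, -0.0811, 0.0446]
orientation: [0.164, 3.136, -0.0]
contact_force: [0.7, -0.8, 0.1]
grip_width: 0.0598
gripper_force: 0.0
```

Call:
servo_tool --commands '[[[0,0,0],[0,0,0]],[[0,0,0],[0,0,0]],[[0,0,0],[0,0,0]],[[0,0,0],[0,0,0]],[[0,0,0],[0,0,0]],[[0,0,-0.15],[0,0,0]],[[0,0,-0.26],[0,0,0]],[[0,0,-0.26],[0,0,0]]]' --claw 1

```text
clock: 15.1
tcp_pos: [0.5756, -0.0815, 0.1131]
orientation: [0.164, 3.13, 0.0]
contact_force: [1.2, -0.2, -0.3]
grip_width: 0.0367
gripper_force: 40.6
```

```bash
python3 -c "
from h import *
go((495.5,226.2,105,91),(495.5,226.2,25,91))"
```

```text
t 15.1 tcp [575.6 -81.5 113.1] yaw 174.0 w 36.7 tilt 0.44 q7 1.61
(495.5, 226.2, 105, 91) [0.4475 1.1906 0.0294] turn z 0.9222
(495.5, 226.2, 25, 91) [0.45   1.1904 0.3494] turn z 0.9222
```

Call:
servo_tool --commands '[[[0.4,0.95,0],[0,0,0.922]],[[0.4,0.95,0],[0,0,0.922]],[[0.4,0.95,0],[0,0,0.922]],[[0.4,0.95,0],[0,0,0.922]],[[0.4,0.95,0],[0,0,0.922]],[[0.4,0.95,0],[0,0,0.922]],[[0.4,0.95,0],[0,0,0.922]],[[0.4,0.95,0],[0,0,0.922]],[[0.4,0.95,0],[0,0,0.922]],[[0.4,0.95,0],[0,0,0.922]],[[0.4,0.95,0],[0,0,0.922]],[[0.4,0.95,0],[0,0,0.922]]]'

```text
clock: 16.3
tcp_pos: [0.4978, 0.1656, 0.1086]
orientation: [2.198, 2.245, -0.0]
contact_force: [0.8, -0.6, -0.6]
grip_width: 0.0364
gripper_force: 40.5
```

```bash
python3 -c "
from h import *
go((495.5,226.2,105,91),(495.5,226.2,25,91))"
```

```text
t 16.3 tcp [497.8 165.6 108.6] yaw 91.2 w 36.4 tilt 0.02 q7 -0.08
(495.5, 226.2, 105, 91) [ 0.2427 -0.0041  0.0145] turn z 0.0025
(495.5, 226.2, 25, 91) [ 0.2428 -0.0041  0.3345] turn z 0.0025
```

Call:
servo_tool --commands '[[[0.15,-0.004,0],[0,0,0]],[[0.243,-0.004,0],[0,0,0]],[[0.243,-0.004,0.1],[0,0,0]],[[0.243,-0.004,0.25],[0,0,0]],[[0.243,-0.004,0.33],[0,0,0]],[[0.243,-0.004,0.334],[0,0,0]],[[0.243,-0.004,0.334],[0,0,0]]]'

```text
clock: 17.0
tcp_pos: [0.4958, 0.2259, 0.0252]
orientation: [-2.2, -2.242, 0.001]
contact_force: [0.2, -0.2, 0.5]
grip_width: 0.0362
gripper_force: 46.5
```

Call:
servo_tool --commands '[[[0,0,0],[0,0,0]],[[0,0,0],[0,0,0]],[[0,0,0],[0,0,0]],[[0,0,-0.1],[0,0,0]],[[0,0,-0.3],[0,0,0]],[[0,0,-0.5],[0,0,0]],[[0,0,-0.6],[0,0,0]],[[0.3,0,-0.6],[0,0,-0.4]],[[0.5,0,-0.6],[0,0,-0.8]],[[0.6,0,-0.6],[0,0,-0.8]],[[0.6,0,-0.6],[0,0,-0.8]],[[0.6,0,-0.6],[0,0,-0.8]],[[0.6,0,-0.6],[0,0,-0.8]],[[0.6,0,-0.6],[0,0,-0.8]],[[0.6,0,-0.6],[0,0,-0.8]],[[0.6,0,-0.6],[0,0,-0.8]],[[0.6,0,-0.6],[0,0,-0.8]]]' --claw 0.38

```text
clock: 18.7
tcp_pos: [0.4932, 0.3761, 0.1757]
orientation: [0.463, 3.107, 0.001]
contact_force: [-0.2, 0.4, -0.0]
grip_width: 0.0532
gripper_force: 0.0
```

Run:
```python
from h import *
p,d,m,E=grab('wrist');save(p,'w2.png')
W=cloud(d,m,E); k=(W[...,2]>.04)&(W[...,2]<.085)&(W[...,0]>.40)&(W[...,0]<.65)&(W[...,1]>.33)&(W[...,1]<.55)
q=W[k];print(len(q),q.mean(0).round(3));
if len(q): print(cv2.minAreaRect((q[:,:2]*1000).astype(np.float32)))
go((517,410,180,-15),(517,410,120,-15))
p,d,m,E=grab("scene");save(p,"s2.png")
print('tags',*rects(p,m,E,(20,100,100),(35,255,255),.014,close=7,roi=(450,750,160,300)))
print("black",*rects(p,m,E,(0,0,0),(180,255,40),.022,amin=40,roi=(350,700,300,600)))
print('chips',*rects(p,m,E,(0,0,190),(180,60,255),.033,amin=8,roi=(460,700,-150,170)))
```

```text
4662 [0.509 0.411 0.062]
((516.7459716796875, 410.3265380859375), (26.197317123413086, 99.30028533935547), 75.87110900878906)
t 18.8 tcp [493.2 376.  175.6] yaw 162.9 w 53.0 tilt 0.02 q7 0.64
(517, 410, 180, -15) [-0.0511  0.1578 -0.0174] turn z -0.0228
(517, 410, 120, -15) [-0.0511  0.1577  0.2226] turn z -0.0228
tags [568.5 228.2 250.4 121.2   1. ]
black [526.3 414.1 132.5  48.5 -16.3]
chips [624.4  68.   22.9  20.2  40. ] [647.2  18.   23.8  20.4 -31.4] [638.1 -34.1  23.1  19.5   5.8] [495.7  22.9  22.7  22.5 -26.1] [525.3 -27.5  22.9  19.8 -14.5]
```

View pics/w2.png

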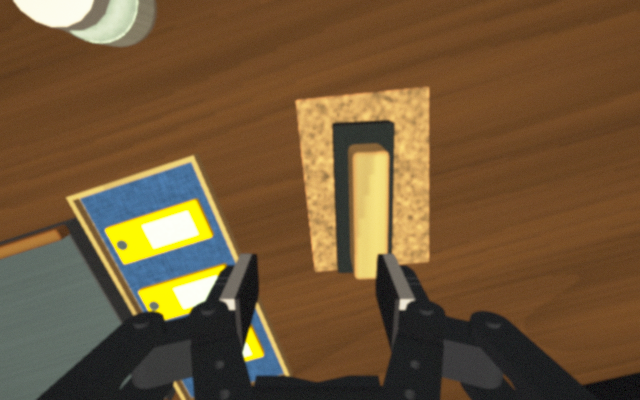

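Run:
```python
from h import *
p=cv2.cvtColor(cv2.imread("pics/w2.png"),cv2.COLOR_BGR2RGB);m=r.camera_model("wrist");E=pose()@np.array(m["hand_eye"])
hsv=cv2.cvtColor(p,cv2.COLOR_RGB2HSV);print(hsv[110,320],hsv[230,412],hsv[100,500],hsv[300,300])
uv=np.array([(297,100),(429,87),(430,262),(314,271)]);q=plane(uv,.004,m,E)*1000
print(q.round(1),q.mean(0).round(1),np.linalg.norm(np.diff(q,axis=0),axis=1))
go((517,410.2,48,-14.6))
```

```text
[ 18 143 192] [ 19 138 231] [ 14 172 120] [ 15 175 124]
[[423.2 381.4]
 [444.9 486.2]
 [600.5 455.9]
 [577.5 348.1]] [511.5 417.9] [107.07234697 158.58472382 110.24954685]
t 18.8 tcp [493.2 376.1 175.5] yaw 162.9 w 52.9 tilt 0.01 q7 0.64
(517, 410.2, 48, -14.6) [-0.0509  0.1583  0.5102] turn z -0.0274
```

Call:
servo_tool --commands '[[[-0.051,0.158,0],[0,0,-0.025]],[[-0.051,0.158,0.1],[0,0,-0.025]],[[-0.051,0.158,0.2],[0,0,-0.025]],[[-0.051,0.158,0.25],[0,0,-0.025]],[[-0.051,0.158,0.25],[0,0,-0.025]]]'

```text
clock: 19.3
tcp_pos: [0.5157, 0.4093, 0.1109]
orientation: [-0.403, -3.113, 0.005]
contact_force: [0.1, 0.0, -0.1]
grip_width: 0.053
gripper_force: 0.0
```

```bash
python3 -c "
from h import *
go((517,410.2,48.5,-14.6))"
```

```text
t 19.3 tcp [515.7 409.3 110.9] yaw 165.3 w 53.0 tilt 0.23 q7 0.68
(517, 410.2, 48.5, -14.6) [-0.0046  0.0055  0.2494] turn z -0.0016
```

Call:
servo_tool --commands '[[[-0.004,0.005,0.12],[0,0,0]],[[-0.004,0.005,0.2],[0,0,0]],[[-0.004,0.005,0.24],[0,0,0]],[[-0.004,0.005,0.249],[0,0,0]],[[-0.004,0.005,0.249],[0,0,0]]]'

```text
clock: 19.8
tcp_pos: [0.5187, 0.4116, 0.0515]
orientation: [0.402, 3.115, 0.001]
contact_force: [0.3, -0.1, 0.3]
grip_width: 0.0528
gripper_force: 0.0
```

Call:
servo_tool --commands '[[[0,0,0],[0,0,0]],[[0,0,0],[0,0,0]],[[0,0,0],[0,0,0]],[[0,0,0],[0,0,0]],[[0,0,0],[0,0,0]],[[0,0,0],[0,0,0]]]' --claw 1 --squeeze 70

```text
clock: 20.4
tcp_pos: [0.519, 0.4117, 0.052]
orientation: [0.402, 3.114, 0.003]
contact_force: [-0.1, -0.8, 7.5]
grip_width: 0.025
gripper_force: 70.3
```

```bash
python3 -c "
from h import *
print(r.get_obs()['gripper_force'])
go((595,250,160,1),(593,128.6,120,1))"
```

```text
70.27492761611938
t 20.4 tcp [519.  411.7  52. ] yaw 165.3 w 25.0 tilt 0.12 q7 0.7
(595, 250, 160, 1) [-0.459  -0.5476 -0.4325] turn z -0.1747
(593, 128.6, 120, 1) [-0.5744 -1.0196 -0.2732] turn z -0.1747
```

Call:
servo_tool --commands '[[[0,0,-0.15],[0,0,0]],[[0,0,-0.3],[0,0,0]],[[-0.1,-0.15,-0.36],[0,0,-0.05]],[[-0.2,-0.3,-0.36],[0,0,-0.1]],[[-0.3,-0.45,-0.36],[0,0,-0.175]],[[-0.4,-0.6,-0.36],[0,0,-0.175]],[[-0.5,-0.75,-0.36],[0,0,-0.175]],[[-0.56,-0.9,-0.36],[0,0,-0.175]],[[-0.56,-0.98,-0.36],[0,0,-0.175]],[[-0.56,-0.98,-0.36],[0,0,-0.175]],[[-0.56,-0.98,-0.36],[0,0,-0.175]]]'

```text
clock: 21.5
tcp_pos: [0.5909, 0.1393, 0.1405]
orientation: [0.028, -3.141, -0.001]
contact_force: [0.5, 0.6, -2.7]
grip_width: 0.0252
gripper_force: 69.5
```

```bash
python3 -c "
from h import *
print(r.get_obs()['gripper_force'])
go((590.1,129,90,1),(590.1,129,74,1))
p,d,m,E=grab('scene');save(p[120:340,200:500],'s3.png')"
```

```text
69.50147151947021
t 21.5 tcp [590.9 139.3 140.5] yaw -179.0 w 25.2 tilt 0.05 q7 1.36
(590.1, 129, 90, 1) [ 0.0038 -0.0411  0.2019] turn z 0.0004
(590.1, 129, 74, 1) [ 0.0038 -0.0412  0.2659] turn z 0.0004
```

View pics/s3.png

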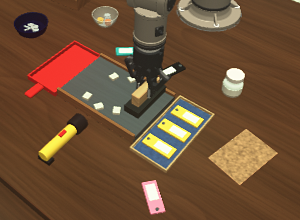

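Scraper upright in hand above the slab's tray end (crop 145,100), three tags in the tray, five chips on the slab. Lowering.

Call:
servo_tool --commands '[[[0.004,-0.041,0.08],[0,0,0]],[[0.004,-0.041,0.16],[0,0,0]],[[0.004,-0.041,0.22],[0,0,0]],[[0.004,-0.041,0.25],[0,0,0]],[[0.004,-0.041,0.262],[0,0,0]],[[0.004,-0.041,0.264],[0,0,0]],[[0.004,-0.041,0.264],[0,0,0]]]'

```text
clock: 22.25
tcp_pos: [0.5911, 0.1288, 0.0752]
orientation: [-0.029, 3.14, 0.001]
contact_force: [-0.3, -0.5, -1.2]
grip_width: 0.0252
gripper_force: 69.7
```

```bash
python3 -c "
from h import *
print(r.get_obs()['gripper_force'],r.get_obs()['contact_force'])
go((590.1,129,74,1),(594.9,-146,74.5,1))"
```

```text
69.6700644493103 [-0.314248   -0.54957155 -1.19076984]
t 22.2 tcp [591.1 128.8  75.2] yaw -178.9 w 25.2 tilt 0.07 q7 1.39
(590.1, 129, 74, 1) [0.004  0.0009 0.0046] turn z 0.0006
(594.9, -146, 74.5, 1) [ 0.005  -1.0993  0.0022] turn z 0.0006
```

Call:
servo_tool --commands '[[[0.001,-0.04,0],[0,0,0]],[[0.001,-0.08,0],[0,0,0]],[[0.001,-0.12,0],[0,0,0]],[[0.001,-0.16,0],[0,0,0]],[[0.001,-0.2,0],[0,0,0]],[[0.001,-0.24,0],[0,0,0]],[[0.001,-0.28,0],[0,0,0]],[[0.001,-0.32,0],[0,0,0]],[[0.001,-0.36,0],[0,0,0]],[[0.001,-0.4,0],[0,0,0]],[[0.001,-0.44,0],[0,0,0]],[[0.001,-0.48,0],[0,0,0]],[[0.001,-0.52,0],[0,0,0]],[[0.001,-0.56,0],[0,0,0]],[[0.001,-0.6,0],[0,0,0]],[[0.001,-0.64,0],[0,0,0]],[[0.001,-0.68,0],[0,0,0]],[[0.001,-0.72,0],[0,0,0]]]'

```text
clock: 24.05
tcp_pos: [0.5936, -0.0524, 0.0745]
orientation: [0.029, -3.141, -0.0]
contact_force: [0.2, 0.1, -2.5]
grip_width: 0.0252
gripper_force: 69.6
```

```bash
python3 -c "
from h import *
print(r.get_obs()['gripper_force'],r.get_obs()['contact_force'])
go((594.9,-146,74.5,1))
p,d,m,E=grab('scene');save(p[120:340,200:500],'s4.png')"
```

```text
69.55719709396362 [ 0.18943224  0.05073153 -2.48468673]
t 24.1 tcp [593.6 -52.4  74.5] yaw -179.0 w 25.2 tilt 0.0 q7 1.69
(594.9, -146, 74.5, 1) [ 1.500e-03 -3.746e-01  1.000e-04] turn z 0.0005
```

View pics/s4.png

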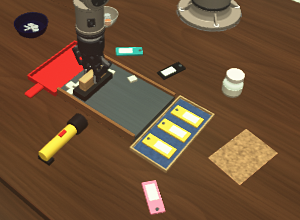

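Chips are being pushed ahead of the scraper (90,85); one remains at (132,78) for the second pass.

Call:
servo_tool --commands '[[[0.001,-0.04,0],[0,0,0]],[[0.001,-0.08,0],[0,0,0]],[[0.001,-0.12,0],[0,0,0]],[[0.001,-0.16,0],[0,0,0]],[[0.001,-0.2,0],[0,0,0]],[[0.001,-0.24,0],[0,0,0]],[[0.001,-0.28,0],[0,0,0]],[[0.001,-0.32,0],[0,0,0]],[[0.001,-0.36,0],[0,0,0]],[[0.001,-0.4,0],[0,0,0]],[[0.001,-0.4,0],[0,0,0]],[[0.001,-0.4,0],[0,0,0]],[[0.001,-0.4,-0.1],[0,0,0]],[[0.001,-0.4,-0.2],[0,0,0]],[[0.001,-0.3,-0.2],[0,0,0]],[[0.05,-0.15,-0.2],[0,0,0]],[[0.1,0.0,-0.2],[0,0,0]],[[0.16,0.15,-0.2],[0,0,0]],[[0.2,0.3,-0.2],[0,0,0]],[[0.2,0.4,-0.2],[0,0,0]]]'

```text
clock: 26.1
tcp_pos: [0.5397, 0.0516, 0.1244]
orientation: [0.035, -3.14, -0.002]
contact_force: [-0.0, 1.6, -2.8]
grip_width: 0.025
gripper_force: 69.6
```

```bash
python3 -c "
from h import *
print(r.get_obs()['gripper_force'],r.get_obs()['contact_force'])
p,d,m,E=grab('top')
print('chips',*rects(p,m,E,(0,0,190),(180,60,255),.025,amin=8,roi=(440,720,-270,170)))
go((541.1,99,90,1),(541.1,99,74.5,1))"
```

```text
69.60688948631287 [-0.02126847  1.58733237 -2.83035059]
chips [514.3 -47.5  22.1  19.3  89.4] [ 5.426e+02  1.452e+02  1.660e+01  1.100e+01 -1.000e-01] [ 5.58e+02  2.51e+01  1.67e+01  1.38e+01 -5.00e-01] [ 633.3 -149.8   53.2   22.2    3. ]
t 26.1 tcp [540.5  56.3 124.6] yaw -178.5 w 24.9 tilt 0.24 q7 1.47
(541.1, 99, 90, 1) [-0.0069  0.1701  0.139 ] turn z 0.0061
(541.1, 99, 74.5, 1) [-0.0069  0.1699  0.201 ] turn z 0.0061
```

Call:
servo_tool --commands '[[[-0.006,0.1,0.05],[0,0,0.004]],[[-0.006,0.15,0.1],[0,0,0.004]],[[-0.006,0.15,0.15],[0,0,0.004]],[[-0.006,0.15,0.18],[0,0,0.004]],[[-0.006,0.15,0.197],[0,0,0.004]],[[-0.006,0.15,0.198],[0,0,0.004]],[[-0.006,0.15,0.198],[0,0,0.004]]]'

```text
clock: 26.85
tcp_pos: [0.5429, 0.0841, 0.0752]
orientation: [-0.016, 3.141, -0.0]
contact_force: [0.6, -0.3, -2.3]
grip_width: 0.0252
gripper_force: 69.6
```

```bash
python3 -c "
from h import *
p,d,m,E=grab('scene');save(cv2.resize(p[140:290,210:410],(800,600),interpolation=cv2.INTER_CUBIC),'s5.png')
print(r.get_obs()['gripper_force'],r.get_obs()['contact_force'])
go((541.1,99,74.5,1),(545,-152,74.5,1))"
```

```text
69.6293592453003 [-0.196241   -0.11430304 -1.9698397 ]
t 26.9 tcp [543.   84.4  75.4] yaw -179.4 w 25.0 tilt 0.04 q7 1.41
(541.1, 99, 74.5, 1) [0.0069 0.0585 0.0035] turn z -0.0042
(545, -152, 74.5, 1) [ 0.0021 -0.9456  0.0035] turn z -0.0042
```

View pics/s5.png

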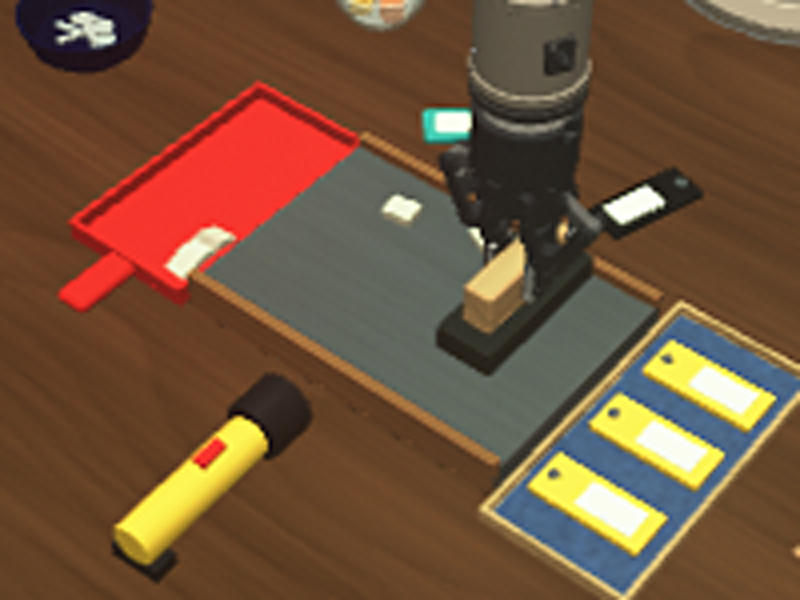

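Three chips are in the pan near its slab-side wall (200,250); two are still ahead of the scraper at (400,208), (478,238). Second pass.

Call:
servo_tool --commands '[[[0.003,-0.05,0.002],[0,0,-0.004]],[[0.003,-0.1,0.002],[0,0,-0.004]],[[0.003,-0.15,0.002],[0,0,-0.004]],[[0.003,-0.2,0.002],[0,0,-0.004]],[[0.003,-0.25,0.002],[0,0,-0.004]],[[0.003,-0.3,0.002],[0,0,-0.004]],[[0.003,-0.35,0.002],[0,0,-0.004]],[[0.003,-0.4,0.002],[0,0,-0.004]],[[0.003,-0.45,0.002],[0,0,-0.004]],[[0.003,-0.5,0.002],[0,0,-0.004]],[[0.003,-0.55,0.002],[0,0,-0.004]],[[0.003,-0.6,0.002],[0,0,-0.004]],[[0.003,-0.65,0.002],[0,0,-0.004]],[[0.003,-0.7,0.002],[0,0,-0.004]],[[0.003,-0.75,0.002],[0,0,-0.004]],[[0.003,-0.8,0.002],[0,0,-0.004]],[[0.003,-0.85,0.002],[0,0,-0.004]],[[0.003,-0.9,0.002],[0,0,-0.004]],[[0.003,-0.96,0.002],[0,0,-0.004]],[[0.003,-0.96,0.002],[0,0,-0.004]]]'

```text
clock: 28.9
tcp_pos: [0.5445, -0.1582, 0.0747]
orientation: [-0.023, 3.141, -0.003]
contact_force: [-0.1, 0.8, -2.3]
grip_width: 0.025
gripper_force: 69.5
```

Call:
servo_tool --commands '[[[0,0,0],[0,0,0]],[[0,0,-0.1],[0,0,0]],[[0,0,-0.2],[0,0,0]],[[0,0.15,-0.2],[0,0,0]],[[0,0.3,-0.2],[0,0,0]],[[0,0.45,-0.2],[0,0,0]],[[0,0.6,-0.2],[0,0,0]],[[0,0.75,-0.2],[0,0,0]],[[0,0.8,-0.2],[0,0,0]],[[0,0.8,-0.2],[0,0,0]]]'

```text
clock: 29.9
tcp_pos: [0.5407, 0.0488, 0.1245]
orientation: [0.038, -3.141, -0.002]
contact_force: [1.4, -0.7, -1.7]
grip_width: 0.0255
gripper_force: 69.6
```

Run:
```python
from h import *
print(r.get_obs()['gripper_force'],r.get_obs()['contact_force'])
p,d,m,E=grab('top')
print('chips',*rects(p,m,E,(0,0,190),(180,60,255),.014,amin=8,roi=(440,720,-290,170)))
c=cv2.resize(p[130:240,270:430],(800,550),interpolation=cv2.INTER_CUBIC);save(c,"t6.png")
W=cloud(d,m,E);k=cv2.inRange(cv2.cvtColor(p,cv2.COLOR_RGB2HSV),(0,0,170),(180,80,255))>0
k&=(W[...,1]<-.11)&(W[...,1]>-.28)&(W[...,0]>.45)&(W[...,0]<.7)
print((W[k]*1000).round(0)[::6])
go((590,0,120,1))
```

```text
69.5824134349823 [ 1.41316984 -0.65582283 -1.70219239]
chips [ 501.3 -158.7   22.2   16.7   -0.6] [ 527.7 -156.5   19.6   16.7   -1.1] [ 5.435e+02  1.410e+02  1.670e+01  1.110e+01 -1.000e-01] [562.   16.5  18.8  13.7  25.9] [ 6.345e+02 -1.503e+02  5.360e+01  2.240e+01 -6.000e-01]
[[ 665. -143.   10.]
 [ 661. -142.   15.]
 [ 658. -139.   16.]
 [ 658. -156.   16.]
 [ 655. -153.   16.]
 [ 652. -150.   16.]
 [ 649. -147.   22.]
 [ 646. -144.   24.]
 [ 648. -162.   10.]
 [ 643. -152.   20.]
 [ 641. -150.   19.]
 [ 639. -148.   12.]
 [ 636. -145.   11.]
 [ 636. -162.   11.]
 [ 633. -159.   14.]
 [ 629. -155.   21.]
 [ 626. -149.   23.]
 [ 624. -144.   20.]
 [ 626. -162.    4.]
 [ 621. -155.   20.]
 [ 619. -153.   15.]
 [ 615. -149.   20.]
 [ 613. -147.   14.]
 [ 610. -144.   15.]
 [ 608. -141.   14.]
 [ 538. -154.   12.]
 [ 535. -151.   14.]
 [ 532. -149.    9.]
 [ 532. -165.   17.]
 [ 529. -162.   13.]
 [ 527. -160.    6.]
 [ 523. -156.   16.]
 [ 521. -154.   14.]
 [ 518. -151.   11.]
 [ 518. -168.    9.]
 [ 512. -165.   13.]
 [ 510. -165.   13.]
 [ 507. -159.   12.]
 [ 504. -153.   15.]
 [ 501. -151.   11.]
 [ 501. -167.   15.]
 [ 498. -165.   12.]
 [ 496. -162.   10.]
 [ 493. -158.   17.]
 [ 490. -156.    9.]]
t 29.9 tcp [540.8  46.2 124.5] yaw -178.8 w 25.3 tilt 0.02 q7 1.46
(590, 0, 120, 1) [-0.1929 -0.1888  0.0179] turn z 0.0023
```

View pics/t6.png

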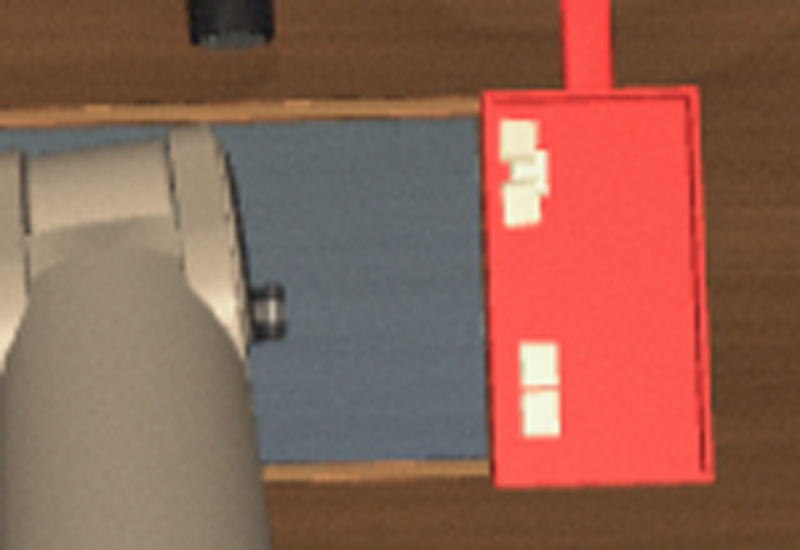

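All five chips lie in the pan: three near (522,172) and two near (540,390), all clear of the wall. Returning the scraper.

Call:
servo_tool --commands '[[[0.03,0.15,-0.04],[0,0,0.02]],[[0.05,0.35,-0.04],[0,0,0.05]],[[0.08,0.55,-0.04],[0,0,0.1]],[[0.1,0.75,-0.04],[0,0,0.14]],[[0.1,0.9,-0.04],[0,0,0.14]],[[0.1,0.98,-0.04],[0,0,0.14]],[[0.1,0.98,-0.04],[0,0,0.14]],[[0.1,0.98,-0.04],[0,0,0.14]]]'

```text
clock: 30.75
tcp_pos: [0.5123, 0.2873, 0.1343]
orientation: [0.319, 3.125, -0.003]
contact_force: [-0.4, -1.3, -2.2]
grip_width: 0.0253
gripper_force: 69.8
```

```bash
python3 -c "
from h import *
go((511.5,418,120,-12),(511.5,418,52.5,-12))"
```

```text
t 30.8 tcp [512.3 287.3 134.3] yaw 168.3 w 25.3 tilt 0.1 q7 0.82
(511.5, 418, 120, -12) [0.1089 0.5115 0.0562] turn z 0.0037
(511.5, 418, 52.5, -12) [0.1089 0.512  0.3262] turn z 0.0037
```

Call:
servo_tool --commands '[[[0.03,0.15,0],[0,0,0]],[[0.07,0.33,0],[0,0,0]],[[0.109,0.5,0.0],[0,0,0]],[[0.109,0.512,0.02],[0,0,0]],[[0.109,0.512,0.1],[0,0,0]],[[0.109,0.512,0.2],[0,0,0]],[[0.109,0.512,0.27],[0,0,0]],[[0.109,0.512,0.31],[0,0,0]],[[0.109,0.512,0.324],[0,0,0]],[[0.109,0.512,0.324],[0,0,0]],[[0.109,0.512,0.324],[0,0,0]]]'

```text
clock: 31.85
tcp_pos: [0.5113, 0.4207, 0.0545]
orientation: [0.317, 3.125, 0.002]
contact_force: [0.2, -0.1, -2.4]
grip_width: 0.0249
gripper_force: 70.1
```

```bash
python3 -c "
from h import *
go((511.5,418,52.5,-12));print(r.get_obs()['contact_force'])
p,d,m,E=grab('scene');save(cv2.resize(p[140:340,210:510],(800,533),interpolation=cv2.INTER_CUBIC),'s7.png')"
```

```text
t 31.9 tcp [511.3 420.7  54.5] yaw 168.4 w 24.9 tilt 0.09 q7 0.66
(511.5, 418, 52.5, -12) [-0.0031 -0.0104  0.0081] turn z 0.0047
[ 0.16103661 -0.05795309 -2.3530069 ]
```

View pics/s7.png

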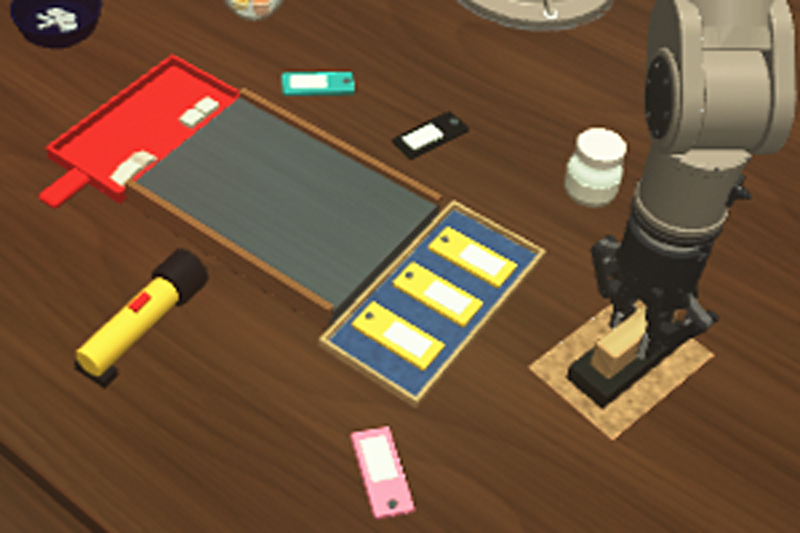

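The slab is clean, all chips are in the pan, and the scraper is over the mat (630,365). Set it down and release.

Call:
servo_tool --commands '[[[-0.003,-0.008,0.006],[0,0,0]],[[-0.003,-0.008,0.01],[0,0,0]],[[-0.003,-0.008,0.01],[0,0,0]]]'

```text
clock: 32.2
tcp_pos: [0.5114, 0.4182, 0.052]
orientation: [0.317, 3.125, 0.001]
contact_force: [-1.9, -2.7, 4.0]
grip_width: 0.0253
gripper_force: 70.7
```

Call:
servo_tool --commands '[[[0,0,0],[0,0,0]],[[0,0,0],[0,0,0]],[[0,0,0],[0,0,0]],[[0,0,0],[0,0,0]],[[0,0,-0.1],[0,0,0]],[[0,0,-0.25],[0,0,0]],[[0,0,-0.4],[0,0,0]],[[0,0,-0.5],[0,0,0]],[[-0.05,-0.1,-0.5],[0,0,0.1]],[[-0.05,-0.3,-0.5],[0,0,0.2]],[[-0.05,-0.45,-0.5],[0,0,0.3]],[[-0.05,-0.45,-0.5],[0,0,0.4]],[[-0.05,-0.45,-0.5],[0,0,0.5]],[[-0.05,-0.45,-0.5],[0,0,0.6]],[[-0.05,-0.45,-0.5],[0,0,0.7]],[[-0.05,-0.45,-0.5],[0,0,0.8]],[[-0.05,-0.45,-0.5],[0,0,0.86]],[[-0.05,-0.45,-0.5],[0,0,0.86]],[[-0.05,-0.45,-0.5],[0,0,0.86]]]' --claw 0.35 --squeeze 40

```text
clock: 34.1
tcp_pos: [0.5005, 0.3057, 0.176]
orientation: [2.196, 2.246, -0.0]
contact_force: [1.0, -0.3, 0.0]
grip_width: 0.0555
gripper_force: 0.0
```

Run:
```python
from h import *
p,d,m,E=grab('wrist');save(p,'w8.png')
print('wrist labels',*rects(p,m,E,(0,0,170),(180,60,255),.012,amin=150,roi=(400,720,150,300)))
print('wrist tags',*rects(p,m,E,(24,150,120),(35,255,255),.012,amin=300,close=15,roi=(400,720,150,300)))
p,d,m,E=grab('top')
print('top tags',*rects(p,m,E,(24,120,100),(35,255,255),.012,amin=50,close=9,roi=(400,720,160,290)))
print('top labels',*rects(p,m,E,(0,0,190),(180,60,255),.012,amin=8,roi=(440,720,170,290)))
p,d,m,E=grab('scene')
print("black",*rects(p,m,E,(0,0,0),(180,255,40),.022,amin=40,roi=(350,700,300,600)))
go((495.5,226,110,91))
```

```text
wrist labels [634.2 238.6  42.9  23.2 -88.7] [562.8 239.1  42.7  23.4 -88.7] [495.4 239.1  43.7  22.8 -88.5]
wrist tags [633.4 227.8  89.6  38.1 -88.7] [562.5 228.3  89.4  37.5 -89. ] [496.  227.9  89.1  37.6 -88.7]
top tags [495.8 227.5  89.3  36.1  89.4] [562.7 227.7  89.6  36.4  89.4] [633.1 226.5  87.2  36.7  89.4]
top labels [494.5 240.   41.9  22.2  89.4] [561.5 240.2  42.1  22.4  89.4] [634.6 240.4  42.1  22.6  89.4]
black [489.8 430.6 130.4  49.7 -12.2]
t 34.2 tcp [500.6 305.6 176.1] yaw 91.2 w 55.5 tilt 0.01 q7 -0.41
(495.5, 226, 110, 91) [-0.3179 -0.027   0.2643] turn z 0.0019
```

Tags measured at x ≈ 496, 563 and 633 mm, y ≈ 228 mm. The scraper reads (490,430), so it has been knocked about 30 mm from where I set it; I'll re-centre it after the tags.

Call:
servo_tool --commands '[[[-0.15,-0.02,0.1],[0,0,0]],[[-0.312,-0.02,0.2],[0,0,0]],[[-0.312,-0.02,0.35],[0,0,0]],[[-0.312,-0.02,0.48],[0,0,0]],[[-0.312,-0.02,0.57],[0,0,0]],[[-0.312,-0.02,0.612],[0,0,0]],[[-0.312,-0.02,0.612],[0,0,0]],[[-0.312,-0.02,0.612],[0,0,0]]]'

```text
clock: 35.05
tcp_pos: [0.4977, 0.2277, 0.0238]
orientation: [2.201, 2.242, 0.002]
contact_force: [-0.4, -0.2, 1.4]
grip_width: 0.0551
gripper_force: 0.0
```

```bash
python3 -c "
from h import *
go((496,228,22,91.2))"
```

```text
t 35.0 tcp [497.7 227.7  23.8] yaw 91.1 w 55.1 tilt 0.07 q7 -0.17
(496, 228, 22, 91.2) [ 0.0013 -0.0069  0.0073] turn z -0.0016
```

Call:
servo_tool --commands '[[[0,-0.007,0.005],[0,0,0]],[[0,-0.007,0.005],[0,0,0]],[[0,-0.007,0.005],[0,0,0]],[[0,-0.007,0.005],[0,0,0]],[[0,-0.007,0.005],[0,0,0]],[[0,-0.007,0.005],[0,0,0]],[[0,-0.007,-0.15],[0,0,0]],[[0,0,-0.28],[0,0,0]],[[-0.15,0.1,-0.3],[0,0,0]],[[-0.3,0.2,-0.3],[0,0,0]],[[-0.45,0.28,-0.3],[0,0,0]],[[-0.6,0.28,-0.3],[0,0,0]],[[-0.75,0.28,-0.3],[0,0,0]],[[-0.9,0.28,-0.3],[0,0,0]],[[-1.0,0.28,-0.3],[0,0,0]],[[-1.0,0.28,-0.3],[0,0,0]],[[-1.0,0.28,-0.3],[0,0,0]]]' --claw 1

```text
clock: 36.75
tcp_pos: [0.5716, -0.0214, 0.0985]
orientation: [2.202, 2.24, 0.001]
contact_force: [-0.6, -0.4, -0.2]
grip_width: 0.0367
gripper_force: 40.5
```

```bash
python3 -c "
from h import *
print(r.get_obs()['gripper_force'])
go((568.7,-83.4,46,91))"
```

```text
40.52023887634277
t 36.8 tcp [571.6 -21.4  98.5] yaw 91.0 w 36.7 tilt 0.04 q7 0.24
(568.7, -83.4, 46, 91) [-0.248  -0.0159  0.2097] turn z -0.0003
```

Call:
servo_tool --commands '[[[-0.12,-0.016,0],[0,0,0]],[[-0.23,-0.016,0.04],[0,0,0]],[[-0.248,-0.016,0.12],[0,0,0]],[[-0.248,-0.016,0.19],[0,0,0]],[[-0.248,-0.016,0.212],[0,0,0]],[[-0.248,-0.016,0.212],[0,0,0]],[[-0.248,-0.016,0.212],[0,0,0]]]'

```text
clock: 37.45
tcp_pos: [0.5692, -0.0817, 0.0454]
orientation: [2.199, 2.244, 0.001]
contact_force: [-0.1, -0.2, -0.3]
grip_width: 0.0366
gripper_force: 40.5
```

Call:
servo_tool --commands '[[[0,0,0],[0,0,0]],[[0,0,0],[0,0,0]],[[0,0,0],[0,0,0]],[[0,0,0],[0,0,0]],[[0,0,-0.1],[0,0,0]],[[0,0,-0.25],[0,0,0]],[[0.1,0,-0.3],[0,0,0]],[[0.25,0,-0.3],[0,0,0]],[[0.4,0,-0.3],[0,0,0]],[[0.55,0,-0.3],[0,0,0]],[[0.7,0,-0.3],[0,0,0]],[[0.85,0,-0.3],[0,0,0]],[[0.98,0,-0.3],[0,0,0]],[[0.98,0,-0.3],[0,0,0]],[[0.98,0,-0.3],[0,0,0]]]' --claw 0.35

```text
clock: 38.95
tcp_pos: [0.564, 0.1625, 0.1199]
orientation: [-2.199, -2.244, 0.0]
contact_force: [-0.5, -0.5, 0.2]
grip_width: 0.056
gripper_force: 0.0
```

```bash
python3 -c "
from h import *
go((562.6,228,22,91))"
```

```text
t 39.0 tcp [564.  162.5 119.9] yaw 91.2 w 56.0 tilt 0.01 q7 -0.1
(562.6, 228, 22, 91) [ 2.623e-01 -3.000e-04  3.916e-01] turn z 0.0017
```

Call:
servo_tool --commands '[[[0.15,0,0],[0,0,0]],[[0.262,0,0.05],[0,0,0]],[[0.262,0,0.2],[0,0,0]],[[0.262,0,0.32],[0,0,0]],[[0.262,0,0.38],[0,0,0]],[[0.262,0,0.389],[0,0,0]],[[0.262,0,0.389],[0,0,0]],[[0.262,0,0.389],[0,0,0]]]'

```text
clock: 39.75
tcp_pos: [0.5643, 0.227, 0.0243]
orientation: [2.202, 2.24, 0.004]
contact_force: [0.8, -0.3, 0.4]
grip_width: 0.0553
gripper_force: 0.0
```

Call:
servo_tool --commands '[[[0,0,0],[0,0,0]],[[0,0,0],[0,0,0]],[[0,0,0],[0,0,0]],[[0,0,0],[0,0,0]],[[0,0,0],[0,0,0]],[[0,0,0],[0,0,0]],[[0,0,-0.15],[0,0,0]],[[0,0,-0.28],[0,0,0]],[[-0.15,0,-0.3],[0,0,0]],[[-0.3,0,-0.3],[0,0,0]],[[-0.45,0,-0.3],[0,0,0]],[[-0.6,0,-0.3],[0,0,0]],[[-0.75,0,-0.3],[0,0,0]],[[-0.82,0,-0.3],[0,0,0]],[[-0.82,0,-0.3],[0,0,0]],[[-0.82,0,-0.3],[0,0,0]]]' --claw 1

```text
clock: 41.35
tcp_pos: [0.567, 0.0228, 0.0983]
orientation: [-2.201, -2.241, -0.002]
contact_force: [0.1, 0.5, -0.7]
grip_width: 0.0363
gripper_force: 40.6
```

```bash
python3 -c "
from h import *
print(r.get_obs()['gripper_force'])
go((567,18.6,45,91))"
```

```text
40.638935565948486
t 41.4 tcp [567.   22.8  98.3] yaw 91.0 w 36.3 tilt 0.06 q7 0.16
(567, 18.6, 45, 91) [-0.017  -0.0004  0.213 ] turn z 0.0003
```

Call:
servo_tool --commands '[[[-0.015,0,0.08],[0,0,0]],[[-0.015,0,0.16],[0,0,0]],[[-0.015,0,0.2],[0,0,0]],[[-0.015,0,0.209],[0,0,0]],[[-0.015,0,0.209],[0,0,0]],[[-0.015,0,0.209],[0,0,0]]]'

```text
clock: 41.95
tcp_pos: [0.5672, 0.0197, 0.0459]
orientation: [2.199, 2.243, 0.001]
contact_force: [-0.6, -0.8, -0.3]
grip_width: 0.0369
gripper_force: 40.6
```

Call:
servo_tool --commands '[[[0,0,0],[0,0,0]],[[0,0,0],[0,0,0]],[[0,0,0],[0,0,0]],[[0,0,0],[0,0,0]],[[0,0,-0.1],[0,0,0]],[[0,0,-0.25],[0,0,0]],[[0.1,0.05,-0.3],[0,0,0]],[[0.25,0.1,-0.3],[0,0,0]],[[0.4,0.2,-0.3],[0,0,0]],[[0.55,0.26,-0.3],[0,0,0]],[[0.7,0.26,-0.3],[0,0,0]],[[0.83,0.26,-0.3],[0,0,0]],[[0.83,0.26,-0.3],[0,0,0]],[[0.83,0.26,-0.3],[0,0,0]]]' --claw 0.35

```text
clock: 43.35
tcp_pos: [0.6277, 0.228, 0.1202]
orientation: [-2.199, -2.244, 0.001]
contact_force: [-0.5, -0.2, -0.3]
grip_width: 0.0553
gripper_force: 0.0
```

```bash
python3 -c "
from h import *
go((633.3,227.5,22,91))"
```

```text
t 43.4 tcp [627.7 228.  120.2] yaw 91.2 w 55.3 tilt 0.03 q7 -0.16
(633.3, 227.5, 22, 91) [-0.0023  0.0227  0.3928] turn z 0.0017
```

Call:
servo_tool --commands '[[[0,0.023,0.12],[0,0,0]],[[0,0.023,0.25],[0,0,0]],[[0,0.023,0.36],[0,0,0]],[[0,0.023,0.392],[0,0,0]],[[0,0.023,0.392],[0,0,0]],[[0,0.023,0.392],[0,0,0]]]'

```text
clock: 43.95
tcp_pos: [0.6349, 0.2265, 0.0239]
orientation: [2.202, 2.239, 0.002]
contact_force: [1.1, -0.2, 0.5]
grip_width: 0.0553
gripper_force: 0.0
```

Call:
servo_tool --commands '[[[0,0,0],[0,0,0]],[[0,0,0],[0,0,0]],[[0,0,0],[0,0,0]],[[0,0,0],[0,0,0]],[[0,0,0],[0,0,0]],[[0,0,0],[0,0,0]],[[0,0,-0.15],[0,0,0]],[[0,0,-0.28],[0,0,0]],[[-0.1,-0.07,-0.3],[0,0,0]],[[-0.25,-0.15,-0.3],[0,0,0]],[[-0.35,-0.27,-0.3],[0,0,0]],[[-0.41,-0.27,-0.3],[0,0,0]],[[-0.41,-0.27,-0.3],[0,0,0]],[[-0.41,-0.27,-0.3],[0,0,0]]]' --claw 1

```text
clock: 45.35
tcp_pos: [0.5694, 0.1247, 0.0982]
orientation: [2.2, 2.242, 0.003]
contact_force: [-0.2, 0.8, -0.5]
grip_width: 0.0363
gripper_force: 40.4
```

```bash
python3 -c "
from h import *
print(r.get_obs()['gripper_force'])
go((565.3,120.6,46,91))"
```

```text
40.39630472660065
t 45.4 tcp [569.4 124.7  98.2] yaw 91.1 w 36.3 tilt 0.13 q7 -0.02
(565.3, 120.6, 46, 91) [-0.0162 -0.0172  0.2087] turn z 0.0007
```

Call:
servo_tool --commands '[[[-0.016,-0.016,0.08],[0,0,0]],[[-0.016,-0.016,0.16],[0,0,0]],[[-0.016,-0.016,0.2],[0,0,0]],[[-0.016,-0.016,0.209],[0,0,0]],[[-0.016,-0.016,0.209],[0,0,0]],[[-0.016,-0.016,0.209],[0,0,0]]]'

```text
clock: 45.95
tcp_pos: [0.5651, 0.1208, 0.0455]
orientation: [2.199, 2.243, 0.002]
contact_force: [0.5, 0.8, 0.3]
grip_width: 0.0367
gripper_force: 41.9
```

Call:
servo_tool --commands '[[[0,0,0],[0,0,0]],[[0,0,0],[0,0,0]],[[0,0,0],[0,0,0]],[[0,0,0],[0,0,0]],[[0,0,-0.1],[0,0,0]],[[0,0,-0.25],[0,0,0]],[[0.1,0,-0.4],[0,0,0]],[[0.25,-0.05,-0.5],[0,0,-0.1]],[[0.4,-0.1,-0.52],[0,0,-0.2]],[[0.55,-0.2,-0.52],[0,0,-0.3]],[[0.7,-0.28,-0.52],[0,0,-0.4]],[[0.85,-0.28,-0.52],[0,0,-0.5]],[[1.0,-0.28,-0.52],[0,0,-0.6]],[[1.0,-0.28,-0.52],[0,0,-0.7]],[[1.0,-0.28,-0.52],[0,0,-0.8]],[[1.0,-0.28,-0.52],[0,0,-0.85]],[[1.0,-0.28,-0.52],[0,0,-0.85]],[[1.0,-0.28,-0.52],[0,0,-0.85]]]' --claw 0.35

```text
clock: 47.75
tcp_pos: [0.4898, 0.3679, 0.1752]
orientation: [-0.347, -3.122, 0.0]
contact_force: [-0.6, -0.5, 0.1]
grip_width: 0.0556
gripper_force: 0.0
```

Run:
```python
from h import *
p,d,m,E=grab('wrist');save(p,'w9.png')
W=cloud(d,m,E); k=(W[...,2]>.045)&(W[...,2]<.085)&(W[...,0]>.35)&(W[...,0]<.65)&(W[...,1]>.33)&(W[...,1]<.55)
q=W[k];print(len(q))
if len(q): print(cv2.minAreaRect((q[:,:2]*1000).astype(np.float32)))
go((481,426,52,-12))
p,d,m,E=grab("scene")
print('tags',*rects(p,m,E,(20,100,100),(35,255,255),.033,close=7,roi=(450,750,-150,160)))
print("black",*rects(p,m,E,(0,0,0),(180,255,40),.022,amin=40,roi=(350,700,300,600)))
```

```text
5657
((478.2297058105469, 429.468994140625), (26.426952362060547, 98.88507080078125), 78.48699951171875)
t 47.8 tcp [489.8 367.9 175.3] yaw 167.3 w 55.6 tilt 0.01 q7 0.66
(481, 426, 52, -12) [0.0852 0.2191 0.4931] turn z -0.0075
tags [584.9  85.  419.9 245.4 -89.1]
black [487.4 431.1 135.3  49.7 -12.2]
```

View pics/w9.png

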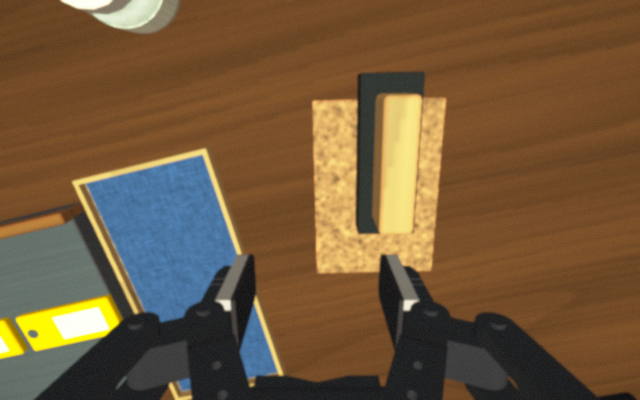

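The scraper (398,165) overhangs the mat's near edge. It stands at (478,429), so I'll regrasp it and move it about 35 mm back.

```bash
python3 -c "
from h import *
go((478.2,429.5,110,-11.6),(478.2,429.5,52,-11.6))"
```

```text
t 47.9 tcp [489.8 368.  175.3] yaw 167.4 w 55.5 tilt 0.01 q7 0.66
(478.2, 429.5, 110, -11.6) [0.0989 0.2301 0.2611] turn z -0.0114
(478.2, 429.5, 52, -11.6) [0.0989 0.2301 0.4931] turn z -0.0114
```

Call:
servo_tool --commands '[[[0.06,0.15,0],[0,0,-0.011]],[[0.099,0.23,0.05],[0,0,-0.011]],[[0.099,0.23,0.15],[0,0,-0.011]],[[0.099,0.23,0.25],[0,0,-0.011]],[[0.099,0.23,0.25],[0,0,-0.011]],[[0.099,0.23,0.25],[0,0,-0.011]]]'

```text
clock: 48.45
tcp_pos: [0.4774, 0.4296, 0.1122]
orientation: [-0.314, -3.125, 0.002]
contact_force: [-0.2, 0.6, 0.3]
grip_width: 0.0555
gripper_force: 0.0
```

```bash
python3 -c "
from h import *
go((478.2,429.5,52,-11.6))"
```

```text
t 48.5 tcp [477.4 429.6 112.2] yaw 168.5 w 55.5 tilt 0.1 q7 0.6
(478.2, 429.5, 52, -11.6) [-0.0033  0.0007  0.2407] turn z 0.0013
```

Descend, grip, lift 15 mm, shift to the mat centre (x_tool −0.135).

Call:
servo_tool --commands '[[[-0.003,0,0.1],[0,0,0]],[[-0.003,0,0.18],[0,0,0]],[[-0.003,0,0.23],[0,0,0]],[[-0.003,0,0.241],[0,0,0]],[[-0.003,0,0.241],[0,0,0]],[[-0.003,0,0.241],[0,0,0]]]'

```text
clock: 49.05
tcp_pos: [0.4794, 0.4301, 0.0538]
orientation: [0.314, 3.125, 0.002]
contact_force: [-0.3, -0.2, 0.4]
grip_width: 0.0552
gripper_force: 0.0
```

Call:
servo_tool --commands '[[[0,0,0],[0,0,0]],[[0,0,0],[0,0,0]],[[0,0,0],[0,0,0]],[[0,0,0],[0,0,0]],[[0,0,0],[0,0,0]],[[0,0,0],[0,0,0]],[[0,0,-0.03],[0,0,0]],[[0,0,-0.06],[0,0,0]],[[-0.04,0,-0.06],[0,0,0]],[[-0.08,-0.01,-0.06],[0,0,0]],[[-0.12,-0.017,-0.06],[0,0,0]],[[-0.14,-0.017,-0.06],[0,0,0]],[[-0.14,-0.017,-0.06],[0,0,0]],[[-0.14,-0.017,-0.06],[0,0,0]]]' --claw 1 --squeeze 70

```text
clock: 50.45
tcp_pos: [0.512, 0.4182, 0.0672]
orientation: [-0.314, -3.125, 0.0]
contact_force: [-0.6, 1.4, -2.8]
grip_width: 0.0252
gripper_force: 69.0
```

```bash
python3 -c "
from h import *
go((511.5,418,52,-11.6))"
```

```text
t 50.5 tcp [512.  418.2  67.2] yaw 168.5 w 25.2 tilt 0.04 q7 0.65
(511.5, 418, 52, -11.6) [ 0.0017 -0.0014  0.0608] turn z 0.0013
```

Call:
servo_tool --commands '[[[0,0,0.025],[0,0,0]],[[0,0,0.045],[0,0,0]],[[0,0,0.056],[0,0,0]],[[0,0,0.056],[0,0,0]],[[0,0,0.056],[0,0,0]]]'

```text
clock: 50.95
tcp_pos: [0.5116, 0.4185, 0.0535]
orientation: [-0.313, -3.125, 0.0]
contact_force: [-2.4, -1.0, 1.2]
grip_width: 0.025
gripper_force: 69.3
```

Call:
servo_tool --commands '[[[0,0,0],[0,0,0]],[[0,0,0],[0,0,0]],[[0,0,0],[0,0,0]],[[0,0,0],[0,0,0]],[[0,0,0],[0,0,0]],[[0,0,-0.1],[0,0,0]],[[0,0,-0.25],[0,0,0]],[[0,0,-0.4],[0,0,0]],[[0,0,-0.55],[0,0,0]],[[0.2,0.0,-0.6],[0,0,0]],[[0.4,0.0,-0.6],[0,0,0]],[[0.4,0.1,-0.6],[0,0,0]],[[0.4,0.1,-0.6],[0,0,0]],[[0.4,0.1,-0.6],[0,0,0]]]' --claw 0.35

```text
clock: 52.35
tcp_pos: [0.4194, 0.4629, 0.2037]
orientation: [0.313, 3.125, 0.0]
contact_force: [0.1, 0.5, -0.4]
grip_width: 0.0554
gripper_force: 0.0
```

Run:
```python
from h import *
go()
p,d,m,E=grab('top');save(cv2.resize(p[90:310,140:510],(800,476),interpolation=cv2.INTER_CUBIC),"t10.png")
print('tags',*rects(p,m,E,(24,120,100),(35,255,255),.033,amin=50,close=5,roi=(450,700,-150,170)))
print('white',*rects(p,m,E,(0,0,190),(180,60,255),.014,amin=8,roi=(440,720,-290,170)))
p,d,m,E=grab("scene");save(cv2.resize(p[140:340,210:510],(800,533),interpolation=cv2.INTER_CUBIC),'s10.png')
print("black",*rects(p,m,E,(0,0,0),(180,255,40),.022,amin=40,roi=(350,700,300,600)))
for t in("key_bowl","coin_bowl","torch","trinket_box","screw_jar"): print(t,[np.round(x["uv"]) for x in r.mark_of("scene",t)[:1]])
```

```text
t 52.4 tcp [419.4 462.9 203.7] yaw 168.6 w 55.4 tilt 0.03 q7 0.47
tags [566.   19.1 289.4  38.4 -88.8]
white [ 501.3 -158.7   22.2   16.7   -0.6] [ 527.7 -156.5   19.6   16.7   -1.1] [565.8 135.4  44.7  22.4  89.4] [567.5  32.3  44.6  22.4  89.4] [569.2 -70.9  44.7  22.4  89.4] [ 634.9 -151.    53.7   22.4    3. ]
black [521.7 420.6 130.6  48.  -11.6]
key_bowl [array([228., 150.])]
coin_bowl [array([304., 142.])]
torch [array([262., 260.])]
trinket_box [array([268., 119.])]
screw_jar [array([433., 208.])]
```

View pics/t10.png

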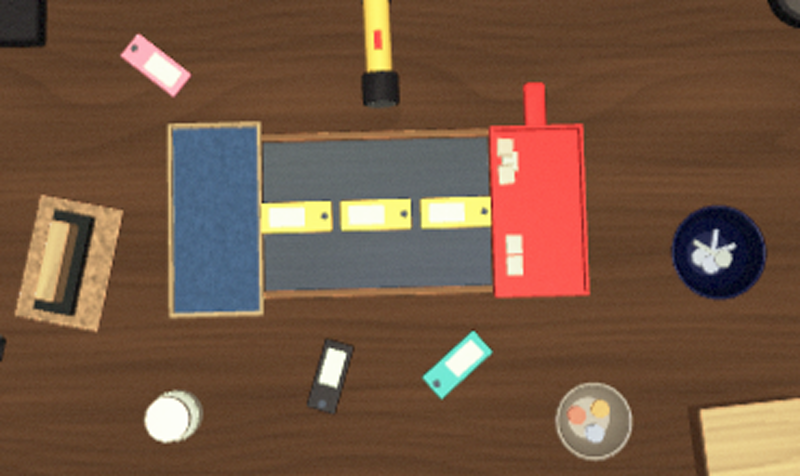

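View pics/s10.png

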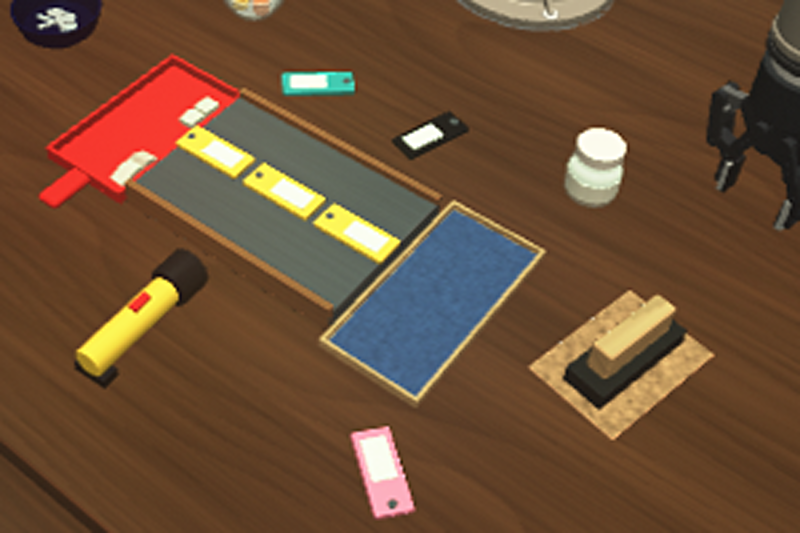

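Everything is in place: tags flat in a row on the slab (297,216), (376,214), (456,212); chips in the pan; scraper upright on its mat (62,262); bystanders untouched.

```bash
python3 -c "
from bench import r
print(r.hand_in())"
```

```text
the job is handed in; nothing more can be done
None
```

The job is handed in, no verdict shown: the last pictures show all five chips in the dustpan, the scraper upright on its mat (re-centred once after it got knocked aside), the three yellow tags flat on the clean slab, and the other things where they were.

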